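# Weigh a batch of sample jars on the two-pan balance

### The job

Weigh this batch of sample jars on the two-pan balance. With the beam still locked, stand all the jars from the steel tray upright on the left pan; then throw the lock lever over to free the beam, and put weights from the wooden box on the right pan until the beam rests level, with the pointer on the centre mark (some choice of the weights balances any batch to within about half a scale mark). Leave the beam free and level with the jars and the balancing weights on the pans so that I can read off the total; the weights you do not need belong in their box, and leave everything else on the bench where it is.

Things in the scene. Friction and masses are not known exactly. Their poses are not given: they have to be found in the camera images.
- balance: two-pan bench balance, fixed. Origin: on the table under the middle of its base; x away from the robot, y along the beam to the left pan (seen from the robot). Base 190 mm (x) by 340 mm (y), 40 mm high. A white pointer scale stands between the pans, up to 165 mm high, 50 mm wide; each mark of it is about 10 g. The pans always stay level in themselves, wherever the load stands on them
- pan_left_floor (a point): centre of the left pan's floor, on which things stand: flat steel pan, 145 mm across inside (153 mm outside), with a rim 7 mm high; 125 mm above the table when the beam is level, it goes up and down by at most 19 mm
- pan_right_floor (a point): the same for the right pan, 250 mm from the left one
- beam (a joint): tilt of the beam, rad: 0 level, positive when the left pan is low, stops at +-0.15. When free it settles in about 2 s, damped, at 0.030 rad for each 10 g by which the left pan carries more than the right (so the stops are reached at about 50 g). While locked it is held within 0.03 rad of level
- lever (a joint): beam lock lever at the front of the balance, angle in rad: 0 locked (handle leans 40 degrees to the left of upright), 1.4 free (leans 40 degrees to the right). It turns about the balance's x axis, in a plane 138 mm in front of (nearer the robot than) the balance's origin, about a pivot 45 mm above the table; it stays where it is left, and a push of 2 to 5 N sideways on the handle moves it
- lever_knob (a point): centre of the black ball, 22 mm across, on the end of the lever's 12 mm thick handle, 72 mm from the pivot
- jar_tray: shallow stainless tray, fixed, in which the jars start, to one side of the balance: 170 mm (x) by 140 mm (y), rim 14 mm high, floor 3 mm above the table. A small rubber stopper stands in its middle. Origin: centre of its underside
- weight_box: shallow open wooden box of the weights, fixed, to the other side: 170 mm (x) by 140 mm (y), walls 5 mm thick, 16 mm high, floor 5 mm above the table. Origin: centre of its underside
- jar1: a closed white plastic sample jar with a grey screw cap, 51 mm tall: body 42 mm across up to 37 mm, cap 44 mm across above. Filled: it weighs 50 to 120 g, not known beforehand (all jars look alike). Origin: centre of its underside, z up. May be absent
- jar2: a closed white plastic sample jar with a grey screw cap, 51 mm tall: body 42 mm across up to 37 mm, cap 44 mm across above. Filled: it weighs 50 to 120 g, not known beforehand (all jars look alike). Origin: centre of its underside, z up. May be absent
- jar3: a closed white plastic sample jar with a grey screw cap, 51 mm tall: body 42 mm across up to 37 mm, cap 44 mm across above. Filled: it weighs 50 to 120 g, not known beforehand (all jars look alike). Origin: centre of its underside, z up. May be absent
- jar4: a closed white plastic sample jar with a grey screw cap, 51 mm tall: body 42 mm across up to 37 mm, cap 44 mm across above. Filled: it weighs 50 to 120 g, not known beforehand (all jars look alike). Origin: centre of its underside, z up. May be absent
- w200: 200 g stainless knob weight, 41 mm tall in all: cylinder 32 mm across and 28 mm tall, a short neck, and on top a knob 16 mm across and 8 mm tall to lift it by. Origin: centre of its underside, z up
- w100: 100 g stainless knob weight, 34 mm tall in all: cylinder 25 mm across and 23 mm tall, a short neck, and on top a knob 14 mm across and 7 mm tall to lift it by. Origin: centre of its underside, z up
- w50: 50 g stainless knob weight, 28 mm tall in all: cylinder 20 mm across and 17 mm tall, a short neck, and on top a knob 12 mm across and 7 mm tall to lift it by. Origin: centre of its underside, z up
- w20a: 20 g stainless knob weight, 22 mm tall in all: cylinder 15 mm across and 9 mm tall, a short neck, and on top a knob 10 mm across and 9 mm tall to lift it by. Origin: centre of its underside, z up
- w20b: 20 g stainless knob weight, 22 mm tall in all: cylinder 15 mm across and 9 mm tall, a short neck, and on top a knob 10 mm across and 9 mm tall to lift it by. Origin: centre of its underside, z up. Same as the other 20 g weight
- flask: stoppered conical flask 84 mm across, 142 mm tall, beyond the things on the right; not to be disturbed
- wash_bottle: wash bottle 68 mm across, 172 mm tall, beyond the things on the left; not to be disturbed
- beaker: glass beaker 72 mm across, 90 mm tall, behind the balance; not to be disturbed
- petri_dish: closed glass dish 94 mm across, 17 mm tall, between robot and balance; not to be disturbed
- tweezers: steel tweezers 125 mm long, lying flat on the table, on the right; not to be disturbed
- stopper: rubber stopper 24 mm across, 22 mm tall, standing in the middle of the jar tray; not to be disturbed
Things that resemble listed ones, but are neither listed nor needed, are in the scene too. What is shaped like the jar1 but black or turquoise is not meant.

How it is judged:
By the outcome, as a careful person would: the job done as asked, in the order asked, and still so for the second after the job is handed in, with the robot touching nothing.
Of jar1, jar2, jar3, jar4 only 2 to 4 are there at a start; the rules pass over those that are not, and their reading is None.
At some moment in a run one of w200, w100, w50, w20a, w20b may be knocked a few centimetres aside while the robot is not near it.
It also fails if it takes over 210 s, if anything falls off the work surface, if the arm or the gripper's body presses on something with over 40 N, if the wrist force passes 120 N, or if a joint passes its speed limit or range.

### The arm

A 7-joint arm with a two-finger parallel gripper is mounted at the origin on the work surface. World frame = base frame: x ahead of the robot, y to its left, z up, the work surface at z = 0. Lengths are in mm, angles in rad, forces in N, time in s.
With the tool pointing down it reaches from about 425 to 875 mm from the base axis. Payload 4.7 kg.
Tool frame: the origin (TCP) lies midway between the tips of the shut fingers; the grasp point (between the pads) lies 19 mm behind it (bot.tcp_to_grasp is the z of the grasp point in the tool frame, in mm); z points along the fingers, x is the direction in which the jaws open and shut, and the axes are right-handed (so a half turn about z gives the same grasp; the last joint's range is limited). The gripper opens to 85 mm and grips with 20 to 120 N. Pads are 22 mm wide; open, the fingers measure 114 mm over their backs; the gripper's body (76 mm by 85 mm) begins 54 mm behind the grasp point. The pads swing forward as they close: fully open they stand 13 mm farther back than shut.
Start: joints at [1.334, 0.321, -0.07, 1.45, 0.023, 1.371, -0.057], TCP at [161.295, -629.689, 231.349] pointing down, gripper open.
Joint ranges: [-2.86, 2.86], [-0.3, 2.09], [-1.38, 1.24], [0.06, 2.45], [-1.56, 4.7], [0.09, 2.05], [-2.69, 2.69]. Speed limits (rad/s): [2.57, 2.57, 3.14, 3.14, 3.14, 3.14, 3.14].

### API

Orientations are given as [roll, pitch, yaw] about the fixed x, y, z axes, in that order (R = Rz(yaw) Ry(pitch) Rx(roll)).
In Python, from workcell import bot, viewer gives the robot as it stands. The module is installed in compiled form; this text tells all that it offers.
- The arm moves only by the tool move_arm, never from a script. Its argument "motion" is a list of rows, each a list of 6 numbers: the shift along the tool's x, y, z in cm, then the turn, a rotation vector about the tool's x, y, z in rad. In form: [[dx, dy, dz, rx, ry, rz], ...]. A call has 1 to 20 rows; each row shifts and turns the commanded pose from where the row before left it, along the tool's axes as they then stand; what a row does not reach is not made up. A row lasts 1/12 s, in which the tool goes at most 41.7 mm and 7.16 degrees, less where a joint would pass 70% of its speed; a pose out of reach is approached as far as the arm can. A call with a gripper value outside its range is refused whole. "jaw" is the finger opening in cm, from 0 to 8.54, set as the call begins (left out, the last holds). The fingers move at their own pace and stop on an object; "force" is the grip in N (left out, the last holds). Time passes only in rows, so rows that do not move let the fingers close. It gives the time, the measured TCP pose, the force and the opening at its end, in the units of the state.
- bot.get_state(): the state, without advancing time (a new reading comes with each control period).
- viewer.snapshot(name): name is "scene" or "side" or "wrist"; returns (picture, depth): 400x640x3 uint8, red, green, blue; 400x640 float32, mm along the optical axis (not along the pixel's ray), 0 where there is no reading.
- viewer.get_calibration(name): a dict with "fov_y" (degrees; the focal length in pixels is half the picture's height over the tangent of half this angle, whatever the lens; pixels are square), "cx", "cy" (the principal point, pixels), "R" (3x3) and "t" (3): a world point X has camera coordinates R X + t. Camera axes: x right, y down, z forward; pixel columns grow to the right and rows downward; lengths in mm; the calibration is good to about 2 mm. The wrist camera is an equidistant fisheye: a pixel r from the principal point sees the ray r / f radians off the axis. A picture is of the moment at which its call begins: read the wrist's pose just before it. get_calibration takes no time and is no camera call; for the wrist camera it gives the pose at the moment of the call.
- bot.close_job(): hands the job in, once; it reports no verdict.
The state is a dict: "time_s": time; "joint_positions": joint angles; "dq": joint speeds; "joint_torque": joint torques, N m; "ee_pos": TCP position; "tcp_rot": TCP orientation; "wrist_force": force on the tool from outside, world axes, zero at the start; "wrist_torque": the same for the moment, N m; "finger_gap": finger opening in mm.
Only numpy, scipy, OpenCV 4.12 (cv2) and the standard library are available. Lean on these libraries where they do the work, as an engineer would, in place of code of your own. Each camera call takes 0.05 s, during which the arm holds its last target.

## Working session

There is one attempt and no reset: what is moved stays moved. The work goes in short steps, Python scripts to look and compute and a tool call to move; the robot and the scene stay as the last step left them, time stands still between calls to the robot, and variables do not carry over. Pictures are saved under pics/ and viewed, and the job is handed in when it is done.

Besides the shell and the picture viewer there is one more tool, called as a command line: name --pt "numbers of a row" for each row, then --argument value for the rest. move_arm: Moves the arm, as the interface text tells. Its arguments: {"type":"object","properties":{"motion":{"type":"array"},"jaw":{"type":"number"},"force":{"type":"number"}},"required":["motion"]}

```bash
mkdir -p pics; ls; python3 - <<'E'
from workcell import bot, viewer
import cv2
print(bot.get_state())
for n in ["scene","side","wrist"]:
    p,d=viewer.snapshot(n); cv2.imwrite(f"pics/{n}0.png",p[:,:,::-1]); print(n,viewer.get_calibration(n))
E
```

```text
pics
{'time_s': 0.0, 'joint_positions': array([ 1.33411973,  0.32182583, -0.07008596,  1.45168342,  0.02264357,
        1.37079895, -0.05692611]), 'dq': array([-0.00029014,  0.00053565,  0.00054578, -0.00225706, -0.00014737,
        0.00066227,  0.00015855]), 'joint_torque': array([ 4.87952875e-04, -4.93582070e+01, -3.82659864e-01, -3.14323533e+01,
        1.27733473e-02,  1.15490926e-02, -1.50956517e-06]), 'ee_pos': array([ 161.10514034, -629.15894109,  230.21746368]), 'tcp_rot': array([ 3.14145136e+00,  1.92355105e-03, -1.32000535e+00]), 'wrist_force': array([-0.18940716,  0.07895023, -0.62406088]), 'wrist_torque': array([-0.02829287, -0.00078982, -0.04433148]), 'finger_gap': 85.7598585243829}
scene {'fov_y': 52.317178800310785, 'cx': 326.59752716510883, 'cy': 191.54038897575344, 'R': array([[-0.161225  ,  0.98690467, -0.00506714],
       [ 0.61122188,  0.09581808, -0.78563778],
       [-0.77486406, -0.1297616 , -0.61866599]]), 't': array([ 111.00423915, -235.91287216, 1535.58912605])}
side {'fov_y': 50.23468036439451, 'cx': 313.7367489345324, 'cy': 194.01137986681863, 'R': array([[-0.68689613, -0.72669824, -0.00913093],
       [-0.52323021,  0.50321388, -0.68775427],
       [ 0.50438463, -0.46763817, -0.72588614]]), 't': array([312.90071015, 350.7943984 , 966.48740077])}
wrist {'fov_y': 65.70646984690485, 'cx': 323.0720239562571, 'cy': 200.990218847278, 'R': array([[ 2.48154373e-01, -9.68720097e-01, -8.83734478e-04],
       [-9.29768097e-01, -2.38432040e-01,  2.80502136e-01],
       [-2.71938767e-01, -6.87861634e-02, -9.59852994e-01]]), 't': array([-648.88966164,  -37.13087133,  378.89207088])}
```

View pics/scene0.png

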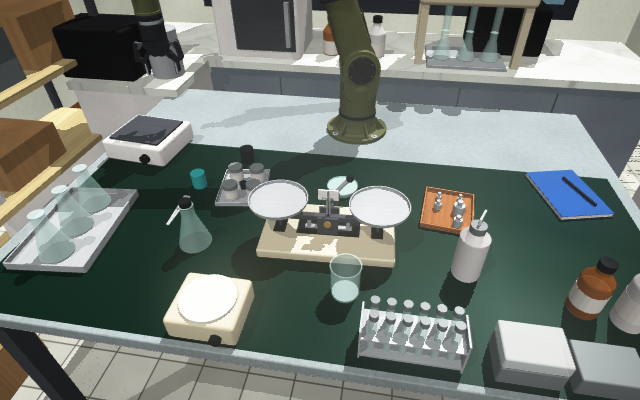

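View pics/side0.png

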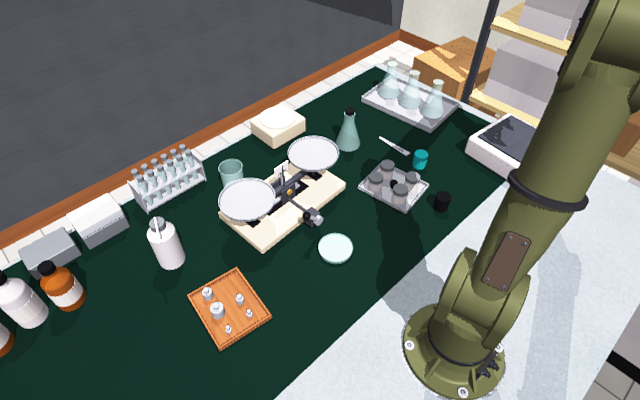

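View pics/wrist0.png

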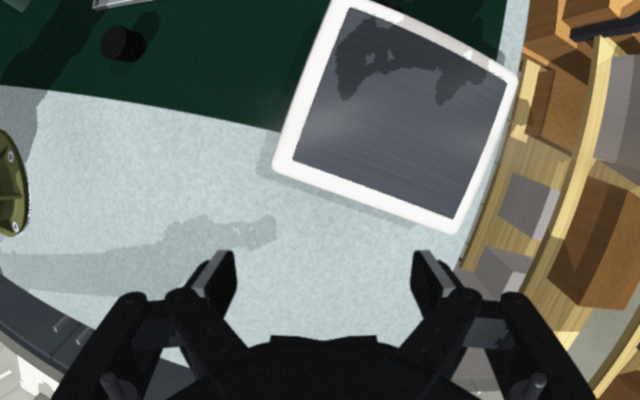

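```bash
cat > h.py <<'E'
from workcell import bot, viewer
import cv2, numpy as np
def snap(n,save=None):
    c=viewer.get_calibration(n); p,d=viewer.snapshot(n)
    if save: cv2.imwrite(f"pics/{save}.png",p[:,:,::-1])
    return p,d,c
def foc(c): return 200/np.tan(np.radians(c["fov_y"])/2)
def ray(c,u,v,fish=False):
    f=foc(c); x=(u-c["cx"])/f; y=(v-c["cy"])/f
    if fish:
        r=np.hypot(x,y); s=np.sin(r)/r if r>1e-9 else 1
        d=np.array([x*s,y*s,np.cos(r)])
    else: d=np.array([x,y,1.])
    return -c["R"].T@c["t"], c["R"].T@d
def onz(c,u,v,z,fish=False):
    o,d=ray(c,u,v,fish); return o+d*(z-o[2])/d[2]
def pt(c,u,v,dep,fish=False):
    o,d=ray(c,u,v,fish)
    dz=c["R"][2]@d
    return o+d*dep/dz
def proj(c,X,fish=False):
    p=c["R"]@np.asarray(X,float)+c["t"]; f=foc(c)
    if fish:
        r=np.hypot(p[0],p[1]); a=np.arctan2(r,p[2]); return np.array([c["cx"]+f*a*p[0]/r,c["cy"]+f*a*p[1]/r])
    return np.array([c["cx"]+f*p[0]/p[2],c["cy"]+f*p[1]/p[2]])
def cloud(c,d,fish=False):
    f=foc(c); v,u=np.mgrid[0:400,0:640].astype(float); x=(u-c["cx"])/f; y=(v-c["cy"])/f
    if fish:
        r=np.hypot(x,y)+1e-9; k=np.tan(np.minimum(r,1.5))/r; x=x*k;y=y*k
    P=np.stack([x*d,y*d,d],-1)-c["t"]
    return P@c["R"]
def crop(name,p,x0,y0,x1,y1,k):
    cv2.imwrite(f"pics/{name}.png",cv2.resize(p[y0:y1,x0:x1,::-1],None,fx=k,fy=k,interpolation=cv2.INTER_CUBIC))
E
python3 - <<'E'
from h import *
p,d,c=snap("side"); np.savez("side0.npz",d=d,p=p)
crop("s1",p,170,120,470,350,2.6)
P=cloud(c,d)
for n,(u,v) in dict(panL=(247,200),panR=(313,155),jarA=(387,167),jarB=(412,180),jarC=(377,178),jarD=(400,190),black=(396,183),blackout=(442,201),turq=(420,158)).items(): print(n,P[v,u].round(1))
p,d,c=snap("scene")
crop("s2",p,180,130,500,290,2.5)
P=cloud(c,d)
for n,(u,v) in dict(panR=(278,200),panL=(380,205),jar1=(236,168),jar2=(257,168),jar3=(229,184),jar4=(253,180)).items(): print(n,P[v,u].round(1))
E
```

```text
panL [588.5 114.  122.9]
panR [ 598.1 -133.4  122.5]
jarA [ 458.7 -312.2   52.8]
jarB [ 369.3 -319.    55.9]
jarC [ 448.3 -253.6   52.9]
jarD [ 370.1 -264.8   51.7]
black [ 411.6 -303.4   23.7]
blackout [ 261.2 -317.8   49.9]
turq [ 416.8 -423.2   47.8]
panR [ 603.6 -135.1  126.2]
panL [584.2 115.1 126.6]
jar1 [ 389.4 -328.8   54. ]
jar2 [ 382.7 -264.2   56.3]
jar3 [ 472.1 -320.9   55.6]
jar4 [ 441.1 -258.8   54.4]
```

View pics/s1.png

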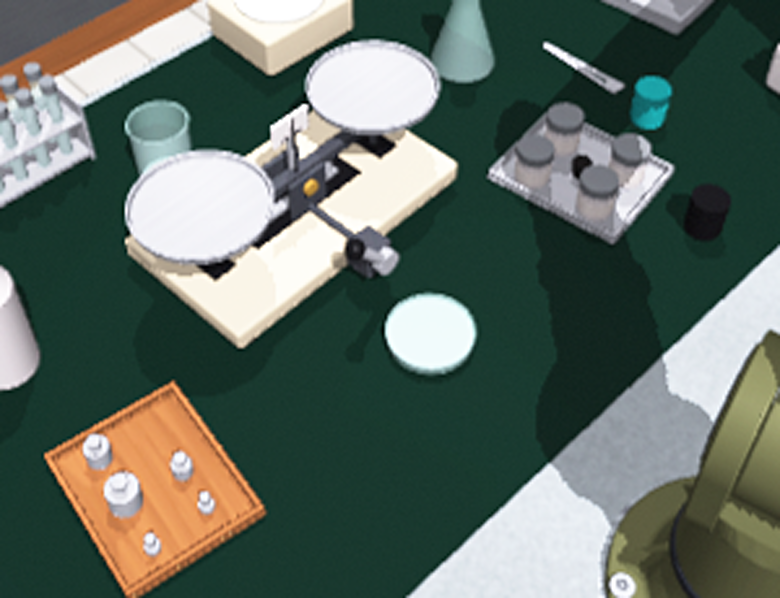

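View pics/s2.png

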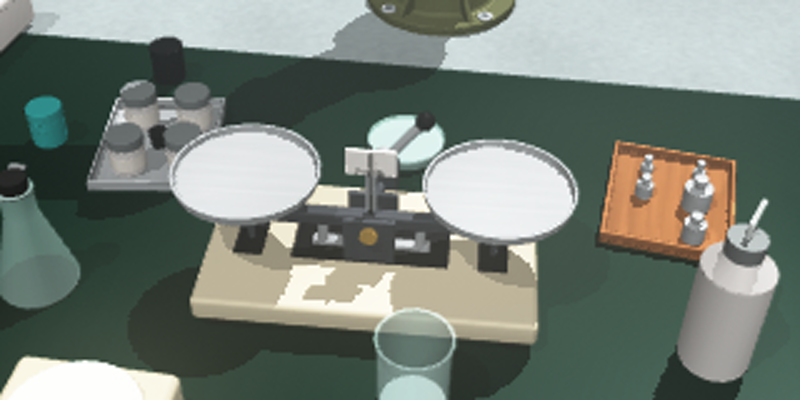

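```bash
python3 - <<'E'
from h import *
from scipy.spatial.transform import Rotation as Ro
c=viewer.get_calibration("wrist"); s=bot.get_state()
R=Ro.from_euler('xyz',s["tcp_rot"]).as_matrix()
print("cam in tool",R.T@(-c["R"].T@c["t"]-s["ee_pos"]), "\naxes in tool\n",R.T@c["R"].T, foc(c))
# tray/caps in side image: cap mask
d=np.load("side0.npz"); p=d["p"]; cs=viewer.get_calibration("side")
P=cloud(cs,d["d"])
for nm,lo,hi,reg in [("caps",47,62,(300,520,-400,-200)),("knobs",10,60,(350,620,180,420)),("panL",115,135,(480,700,20,220)),("panR",115,135,(480,700,-240,-40))]:
    m=(P[...,2]>lo)&(P[...,2]<hi)&(P[...,0]>reg[0])&(P[...,0]<reg[1])&(P[...,1]>reg[2])&(P[...,1]<reg[3])
    n,l,st,ce=cv2.connectedComponentsWithStats(m.astype(np.uint8))
    for i in range(1,n):
        if st[i,4]>8: q=P[l==i]; print(nm,st[i,4],ce[i].round(),q.mean(0).round(1),q.min(0).round(),q.max(0).round())
E
```

```text
cam in tool [  -0.58291088  -70.65221672 -143.036768  ] 
axes in tool
 [[ 9.99999836e-01 -2.16233207e-04  5.29898841e-04]
 [ 5.89481975e-05  9.59870035e-01  2.80445203e-01]
 [-5.69275585e-04 -2.80445126e-01  9.59869891e-01]] 309.70691628693146
caps 122 [387. 165.] [ 464.5 -319.2   52.8] [ 443. -341.   47.] [ 486. -298.   58.]
caps 131 [376. 177.] [ 453.3 -252.8   52.8] [ 433. -276.   47.] [ 475. -232.   57.]
caps 134 [412. 177.] [ 377.7 -332.1   52.7] [ 357. -354.   47.] [ 400. -311.   58.]
caps 145 [400. 189.] [ 371.4 -265.7   52.4] [ 351. -289.   47.] [ 393. -244.   58.]
knobs 624 [221. 304.] [448.5 315.1  16.8] [350. 227.  10.] [525. 385.  42.]
knobs 66 [239. 299.] [422.6 279.3  23.9] [415. 269.  12.] [433. 288.  36.]
knobs 188 [217. 310.] [431.7 336.6  31.4] [420. 320.  10.] [453. 350.  48.]
knobs 35 [249. 313.] [379.4 284.5  18.7] [375. 277.  10.] [387. 291.  29.]
knobs 40 [228. 329.] [380.4 343.8  18.6] [374. 337.  10.] [388. 350.  28.]
panL 1961 [246. 200.] [589.1 115.3 125.4] [513.  40. 119.] [664. 189. 135.]
panR 1455 [313. 154.] [ 601.5 -135.1  125.1] [ 525. -210.  118.] [677. -60. 134.]
```

move_arm --pt "0 0 0 0 0 -0.12" --pt "0 0 0 0 0 -0.12" --pt "0 0 0 0 0 -0.12" --pt "0 0 0 0 0 -0.12" --pt "0 0 0 0 0 -0.12" --pt "0 0 0 0 0 -0.12" --pt "0 0 0 0 0 -0.12" --pt "0 0 0 0 0 -0.12" --pt "0 0 0 0 0 -0.12" --pt "0 0 0 0 0 -0.12" --pt "0 0 0 0 0 -0.12" --jaw 6.2 --force 30

```text
time_s: 1.17
ee_pos: [161.2, -629.6, 231.1]
tcp_rot: [-3.141, 0.0, 0.006]
wrist_force: [-0.9, 0.3, -0.5]
finger_gap: 62.1
```

move_arm --pt "1.5 -1.5 0 0 0 0" --pt "2 -2 0 0 0 0" --pt "2 -2 0 0 0 0" --pt "2 -2 0 0 0 0" --pt "2 -2 0 0 0 0" --pt "2 -2 0 0 0 0" --pt "2 -2 0 0 0 0" --pt "2 -2 0 0 0 0" --pt "2 -2 0 0 0 0" --pt "2 -2 0 0 0 0" --pt "2 -2 0 0 0 0" --pt "2 -2 0 0 0 0" --pt "2 -2 0 0 0 0" --pt "2 -2 0 0 0 0" --pt "2 -2 0 0 0 0" --pt "0.5 -0.5 0 0 0 0" --pt "0 0 0 0 0 0" --pt "0 0 0 0 0 0"

```text
time_s: 2.67
ee_pos: [460.9, -330.1, 231.2]
tcp_rot: [3.141, 0.001, 0.0]
wrist_force: [-0.6, -1.0, 0.0]
finger_gap: 61.6
```

```bash
cat >> h.py <<'E'
def blobs(P,lo,hi,reg,mn=8):
    m=(P[...,2]>lo)&(P[...,2]<hi)&(P[...,0]>reg[0])&(P[...,0]<reg[1])&(P[...,1]>reg[2])&(P[...,1]<reg[3])
    n,l,st,ce=cv2.connectedComponentsWithStats(m.astype(np.uint8))
    out=[]
    for i in range(1,n):
        if st[i,4]>=mn:
            q=P[l==i]; (cx,cy),r=cv2.minEnclosingCircle(q[:,:2].astype(np.float32).reshape(-1,1,2))
            print(st[i,4],ce[i].round(),"mean",q.mean(0).round(1),"circ",round(cx,1),round(cy,1),round(r,1),"ztop",q[:,2].max().round(1))
E
python3 - <<'E'
from h import *
p,d,c=snap("wrist","w1")
P=cloud(c,d,True)
blobs(P,44,60,(320,520,-400,-220))
print((d==0).sum())
E
```

```text
1381 [318. 110.] mean [ 454.6 -255.8   54.4] circ 454.5 -255.7 22.2 ztop 57.5
1323 [241. 125.] mean [ 373.6 -269.3   54.2] circ 372.6 -269.6 22.3 ztop 56.7
1325 [329. 173.] mean [ 465.8 -321.8   54.3] circ 465.7 -322.3 22.3 ztop 56.8
1248 [250. 185.] mean [ 380.4 -334.6   54.1] circ 379.2 -335.9 22.3 ztop 57.1
1440
```

View pics/w1.png

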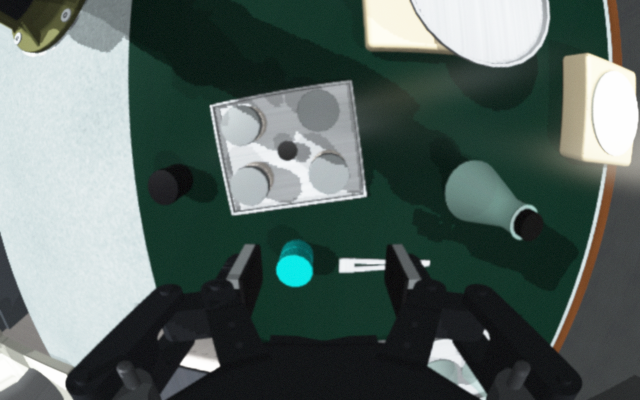

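move_arm --pt "0.45 -0.85 1.3 0 0 0" --pt "0 0 2.5 0 0 0" --pt "0 0 2.5 0 0 0" --pt "0 0 2.5 0 0 0" --pt "0 0 2.5 0 0 0" --pt "0 0 2.5 0 0 0" --pt "0 0 2.5 0 0 0" --pt "0 0 2 0 0 0" --pt "0 0 1.5 0 0 0" --pt "0 0 0.5 0 0 0" --pt "0 0 0 0 0 0"

```text
time_s: 3.63
ee_pos: [463.6, -322.2, 26.8]
tcp_rot: [-3.14, 0.003, -0.003]
wrist_force: [0.3, 0.0, 1.7]
finger_gap: 62.5
```

move_arm --pt "0 0 0 0 0 0" --pt "0 0 0 0 0 0" --pt "0 0 0 0 0 0" --pt "0 0 0 0 0 0" --pt "0 0 0 0 0 0" --pt "0 0 0 0 0 0" --jaw 3.5

```text
time_s: 4.13
ee_pos: [466.5, -322.0, 29.6]
tcp_rot: [3.14, -0.001, -0.0]
wrist_force: [-1.3, -0.7, 5.6]
finger_gap: 42.9
```

move_arm --pt "0 0 -1 0 0 0" --pt "0 0 -2 0 0 0" --pt "0 0 -2.5 0 0 0" --pt "0 0 -2.5 0 0 0" --pt "0 0 -2.5 0 0 0" --pt "0 0 -2.5 0 0 0" --pt "0 0 -2.5 0 0 0" --pt "0 0 -2.5 0 0 0" --pt "0 0 -1.8 0 0 0" --pt "0 0 -0.5 0 0 0" --pt "0 0 0 0 0 0" --pt "0 0 0 0 0 0"

```text
time_s: 5.13
ee_pos: [465.3, -320.7, 230.4]
tcp_rot: [-3.141, 0.001, 0.0]
wrist_force: [-0.6, -0.5, -0.8]
finger_gap: 42.6
```

move_arm --pt "0.4 -1 0 0 0 0" --pt "0.95 -2.4 0 0 0 0" --pt "0.95 -2.5 0 0 0 0" --pt "0.95 -2.5 0 0 0 0" --pt "0.95 -2.5 0 0 0 0" --pt "0.95 -2.5 0 0 0 0" --pt "0.95 -2.5 0 0 0 0" --pt "0.95 -2.5 0 0 0 0" --pt "0.95 -2.5 0 0 0 0" --pt "0.95 -2.5 0 0 0 0" --pt "0.95 -2.5 0 0 0 0" --pt "0.95 -2.5 0 0 0 0" --pt "0.95 -2.5 0 0 0 0" --pt "0.95 -2.5 0 0 0 0" --pt "0.95 -2.5 0 0 0 0" --pt "0.95 -2.5 0 0 0 0" --pt "0.95 -2.5 0 0 0 0" --pt "0.95 -2.5 0 0 0 0" --pt "0.1 -0.25 0 0 0 0" --pt "0 0 0 0 0 0"

```text
time_s: 6.8
ee_pos: [630.9, 119.1, 229.5]
tcp_rot: [-3.14, 0.003, 0.005]
wrist_force: [-0.4, -0.8, 0.0]
finger_gap: 42.7
```

```bash
python3 - <<'E'
from h import *
print(bot.get_state()["wrist_force"],bot.get_state()["ee_pos"])
p,d,c=snap("wrist","w2"); P=cloud(c,d,True)
p2,d2,c2=snap("side","sd2"); crop("sd2c",p2,190,60,420,260,3)
m=(abs(P[...,0]-588)<60)&(abs(P[...,1]-114)<60)&(P[...,2]>110)&(P[...,2]<140); print("panz wrist",np.median(P[m],0))
E
```

```text
[-0.43576117 -0.84990188  0.00227113] [630.89735366 119.06676308 229.46369043]
panz wrist [578.98427821 132.06763522 125.53236277]
```

View pics/sd2c.png

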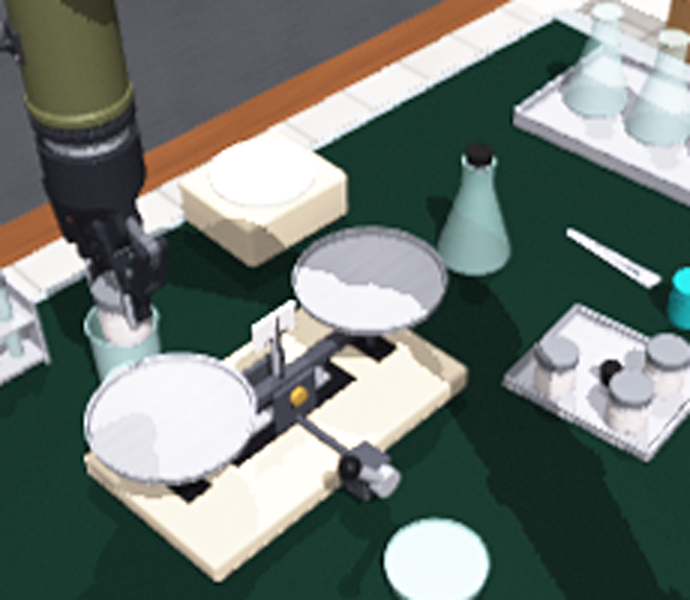

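View pics/w2.png

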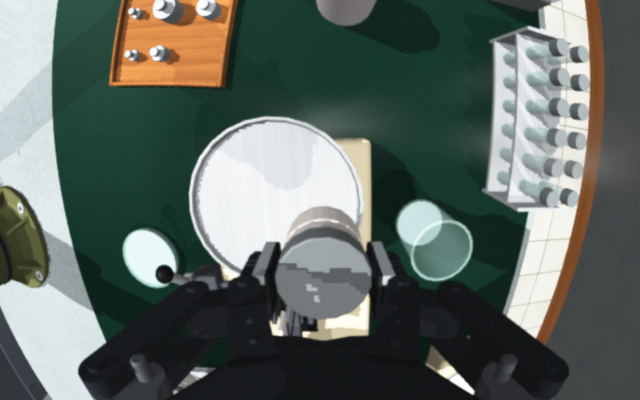

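```bash
python3 - <<'E'
from h import *
p,d,c=snap("wrist"); P=cloud(c,d,True)
m=(abs(P[...,0]-588)<90)&(P[...,1]>100)&(P[...,1]<200)&(P[...,2]>118)&(P[...,2]<140)
q=P[m]; print(q.min(0),q.max(0))
# boundary fit
k=q[:,1]>110
h=cv2.convexHull(q[k][:,:2].astype(np.float32)).reshape(-1,2); h=h[h[:,1]>118]
A=np.c_[2*h,np.ones(len(h))]; s=np.linalg.lstsq(A,(h**2).sum(1),rcond=None)[0]; print(s[:2],np.sqrt(s[2]+s[0]**2+s[1]**2),len(h))
E
```

```text
[513.31673084 100.00123866 123.01027624] [662.44810151 188.36701379 134.14060801]
[588.15195136 114.23601221] 74.54913724004031 37
```

move_arm --pt "0 0 1 0 0 0" --pt "0 0 2 0 0 0" --pt "0 0 2 0 0 0" --pt "0 0 1.4 0 0 0" --pt "0 0 0.8 0 0 0" --pt "0 0 0.4 0 0 0" --pt "0 0 0.1 0 0 0" --pt "0 0 0 0 0 0" --pt "0 0 0 0 0 0"

```text
time_s: 7.7
ee_pos: [632.9, 115.5, 155.3]
tcp_rot: [-3.141, -0.002, -0.0]
wrist_force: [-0.5, -0.3, -1.4]
finger_gap: 43.1
```

```bash
python3 - <<'E'
from h import *
print(bot.get_state()["wrist_force"],bot.get_state()["ee_pos"])
p,d,c=snap("wrist","w3"); p2,d2,c2=snap("side"); crop("sd3c",p2,190,90,320,220,5)
print(bot.get_state()["wrist_force"],bot.get_state()["ee_pos"])
E
```

```text
[-0.52338972 -0.29975414 -1.42116051] [632.90409648 115.52379067 155.31610523]
[-0.44212368  0.56024055 -0.80071993] [632.876003   115.56018328 155.32092396]
```

View pics/sd3c.png

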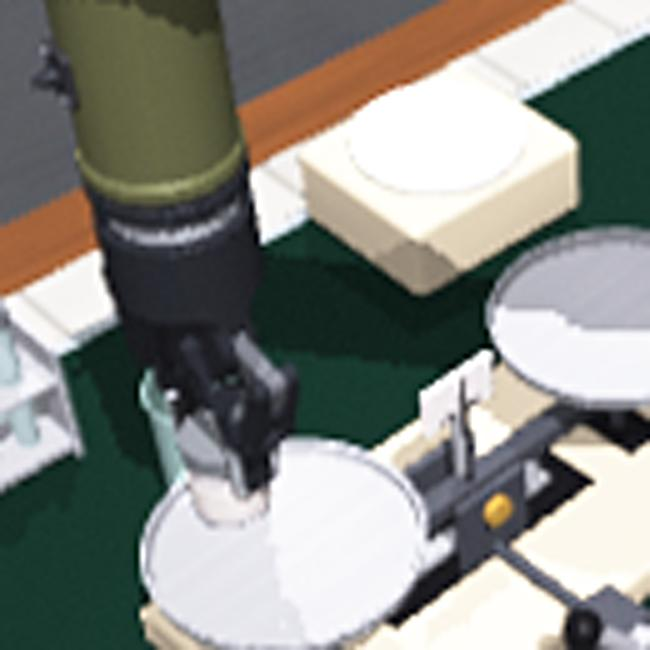

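move_arm --pt "0 0 0.2 0 0 0" --pt "0 0 0.15 0 0 0" --pt "0 0 0.1 0 0 0" --pt "0 0 0 0 0 0" --pt "0 0 0 0 0 0"

```text
time_s: 8.22
ee_pos: [632.4, 115.4, 150.0]
tcp_rot: [3.142, -0.0, 0.0]
wrist_force: [-0.2, -0.4, 0.5]
finger_gap: 43.1
```

move_arm --pt "0 0 0 0 0 0" --pt "0 0 0 0 0 0" --pt "0 0 0 0 0 0" --pt "0 0 0 0 0 0" --pt "0 0 -0.5 0 0 0" --pt "0 0 -1 0 0 0" --pt "0 0 -2 0 0 0" --pt "0 0 -2 0 0 0" --pt "0 0 -2 0 0 0" --pt "0 0 -0.65 0 0 0" --pt "0 0 0 0 0 0" --jaw 6.0

```text
time_s: 9.13
ee_pos: [633.5, 115.9, 234.2]
tcp_rot: [-3.141, -0.005, 0.0]
wrist_force: [0.1, 0.4, -1.1]
finger_gap: 59.9
```

```bash
python3 - <<'E'
from h import *
print(bot.get_state()["wrist_force"],bot.get_state()["ee_pos"])
p,d,c=snap("wrist","w3"); p2,d2,c2=snap("side"); crop("sd3c",p2,190,90,320,220,5)
P=cloud(c2,d2); blobs(P,165,182,(500,700,20,200))
E
```

```text
[ 0.14304982  0.41034421 -1.10272772] [633.53300956 115.94972447 234.21964786]
194 [234. 179.] mean [628.8 117.8 172.9] circ 632.9 120.0 25.2 ztop 176.8
```

View pics/sd3c.png

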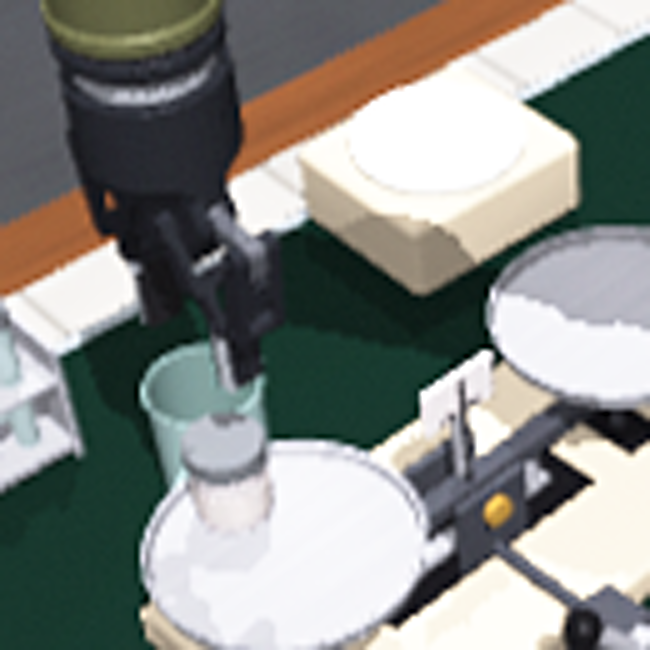

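move_arm --pt "-0.65 1.3 0 0 0 0" --pt "-1.1 2.3 0 0 0 0" --pt "-1.1 2.3 0 0 0 0" --pt "-1.1 2.3 0 0 0 0" --pt "-1.1 2.3 0 0 0 0" --pt "-1.1 2.3 0 0 0 0" --pt "-1.1 2.3 0 0 0 0" --pt "-1.1 2.3 0 0 0 0" --pt "-1.1 2.3 0 0 0 0" --pt "-1.1 2.3 0 0 0 0" --pt "-1.1 2.3 0 0 0 0" --pt "-1.1 2.3 0 0 0 0" --pt "-1.1 2.3 0 0 0 0" --pt "-1.1 2.3 0 0 0 0" --pt "-1.1 2.3 0 0 0 0" --pt "-1.1 2.3 0 0 0 0" --pt "-0.63 1.3 0 0 0 0" --pt "0 0 0 0 0 0"

```text
time_s: 10.73
ee_pos: [451.3, -259.6, 229.5]
tcp_rot: [-3.141, 0.003, -0.007]
wrist_force: [-1.2, -1.5, 0.1]
finger_gap: 60.2
```

move_arm --pt "0 0 1.3 0 0 0" --pt "0 0 2.5 0 0 0" --pt "0 0 2.5 0 0 0" --pt "0 0 2.5 0 0 0" --pt "0 0 2.5 0 0 0" --pt "0 0 2.5 0 0 0" --pt "0 0 2.5 0 0 0" --pt "0 0 2 0 0 0" --pt "0 0 1.5 0 0 0" --pt "0 0 0.5 0 0 0" --pt "0 0 0 0 0 0"

```text
time_s: 11.65
ee_pos: [453.3, -253.8, 26.4]
tcp_rot: [-3.139, 0.003, 0.001]
wrist_force: [-0.1, 0.7, -0.1]
finger_gap: 59.8
```

move_arm --pt "0 0 0 0 0 0" --pt "0 0 0 0 0 0" --pt "0 0 0 0 0 0" --pt "0 0 0 0 0 0" --pt "0 0 0 0 0 0" --pt "0 0 0 0 0 0" --jaw 3.5

```text
time_s: 12.15
ee_pos: [454.9, -256.0, 29.1]
tcp_rot: [3.141, -0.001, -0.0]
wrist_force: [0.0, -0.4, 2.3]
finger_gap: 42.7
```

move_arm --pt "0 0 -1 0 0 0" --pt "0 0 -2 0 0 0" --pt "0 0 -2.5 0 0 0" --pt "0 0 -2.5 0 0 0" --pt "0 0 -2.5 0 0 0" --pt "0 0 -2.5 0 0 0" --pt "0 0 -2.5 0 0 0" --pt "0 0 -2.5 0 0 0" --pt "0 0 -1.8 0 0 0" --pt "0 0 -0.5 0 0 0" --pt "0 0 0 0 0 0" --pt "0 0 0 0 0 0"

```text
time_s: 13.15
ee_pos: [454.0, -255.5, 230.6]
tcp_rot: [-3.141, 0.001, -0.0]
wrist_force: [0.3, -0.7, -1.1]
finger_gap: 42.8
```

move_arm --pt "0.5 -1.1 0 0 0 0" --pt "0.95 -2.35 0 0 0 0" --pt "0.95 -2.35 0 0 0 0" --pt "0.95 -2.35 0 0 0 0" --pt "0.95 -2.35 0 0 0 0" --pt "0.95 -2.35 0 0 0 0" --pt "0.95 -2.35 0 0 0 0" --pt "0.95 -2.35 0 0 0 0" --pt "0.95 -2.35 0 0 0 0" --pt "0.95 -2.35 0 0 0 0" --pt "0.95 -2.35 0 0 0 0" --pt "0.95 -2.35 0 0 0 0" --pt "0.95 -2.35 0 0 0 0" --pt "0.95 -2.35 0 0 0 0" --pt "0.5 -1 0 0 0 0" --pt "0 0 0 0 0 0" --pt "0 0 0 0 0 0"

```text
time_s: 14.57
ee_pos: [587.3, 71.1, 230.2]
tcp_rot: [3.141, 0.002, 0.002]
wrist_force: [0.9, -0.6, -0.5]
finger_gap: 43.1
```

move_arm --pt "0 0 1 0 0 0" --pt "0 0 2 0 0 0" --pt "0 0 2 0 0 0" --pt "0 0 1.4 0 0 0" --pt "0 0 0.8 0 0 0" --pt "0 0 0.4 0 0 0" --pt "0 0 0.1 0 0 0" --pt "0 0 0.2 0 0 0" --pt "0 0 0.15 0 0 0" --pt "0 0 0 0 0 0" --pt "0 0 0 0 0 0" --pt "0 0 0 0 0 0"

```text
time_s: 15.57
ee_pos: [588.3, 70.9, 151.3]
tcp_rot: [3.141, -0.001, 0.0]
wrist_force: [0.3, 0.1, -1.6]
finger_gap: 42.7
```

```bash
python3 - <<'E'
from h import *
p2,d2,c2=snap("side"); crop("sd4c",p2,190,90,320,220,5)
print(bot.get_state()["wrist_force"],bot.get_state()["ee_pos"])
E
```

```text
[-0.06610719  0.01975292 -0.9473247 ] [588.22315841  70.90014862 151.17714973]
```

View pics/sd4c.png

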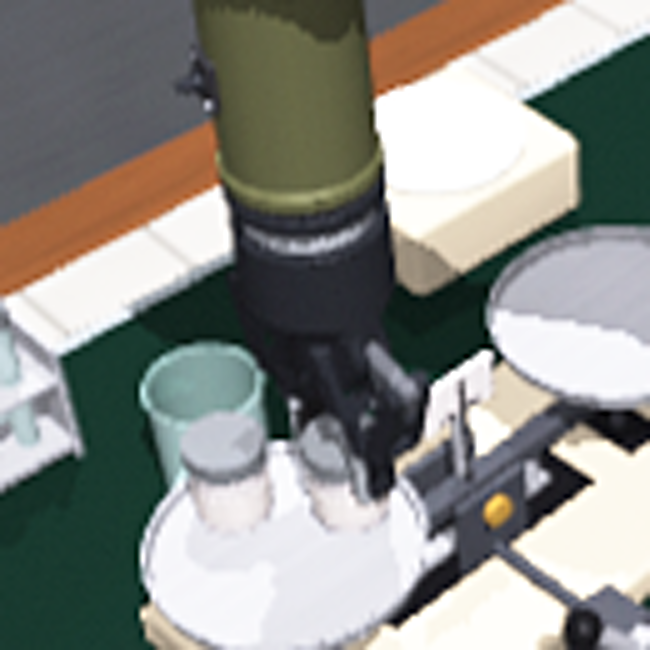

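move_arm --pt "0 0 0.1 0 0 0" --pt "0 0 0.1 0 0 0" --pt "0 0 0 0 0 0" --pt "0 0 0 0 0 0"

```text
time_s: 15.95
ee_pos: [588.2, 70.9, 149.2]
tcp_rot: [3.141, -0.001, 0.0]
wrist_force: [-1.4, -0.1, 1.7]
finger_gap: 43.2
```

move_arm --pt "0 0 0.1 0 0 0" --pt "0 0 0 0 0 0" --pt "0 0 0 0 0 0"

```text
time_s: 16.2
ee_pos: [588.3, 70.9, 148.5]
tcp_rot: [3.141, -0.001, -0.0]
wrist_force: [-2.1, -0.3, 4.8]
finger_gap: 42.8
```

move_arm --pt "0 0 0 0 0 0" --pt "0 0 0 0 0 0" --pt "0 0 0 0 0 0" --pt "0 0 0 0 0 0" --pt "0 0 -0.5 0 0 0" --pt "0 0 -1 0 0 0" --pt "0 0 -2 0 0 0" --pt "0 0 -2 0 0 0" --pt "0 0 -2 0 0 0" --pt "0 0 -0.85 0 0 0" --pt "0 0 0 0 0 0" --jaw 6.0

```text
time_s: 17.12
ee_pos: [589.5, 71.4, 234.3]
tcp_rot: [-3.142, -0.005, 0.0]
wrist_force: [-0.3, 0.0, 0.3]
finger_gap: 60.1
```

```bash
python3 - <<'E'
from h import *
p2,d2,c2=snap("side"); crop("sd5c",p2,190,90,440,230,3)
P=cloud(c2,d2); blobs(P,165,182,(500,700,20,200)); blobs(P,47,60,(320,520,-400,-200))
E
```

```text
196 [234. 180.] mean [628.8 117.6 172.2] circ 630.6 117.0 22.7 ztop 176.8
192 [258. 180.] mean [585.4  72.8 172.4] circ 588.2 70.3 23.9 ztop 176.3
131 [412. 177.] mean [ 378.5 -332.5   52.2] circ 378.2 -333.2 23.4 ztop 56.6
141 [400. 189.] mean [ 371.4 -265.9   52.8] circ 371.0 -266.5 22.9 ztop 58.2
```

View pics/sd5c.png

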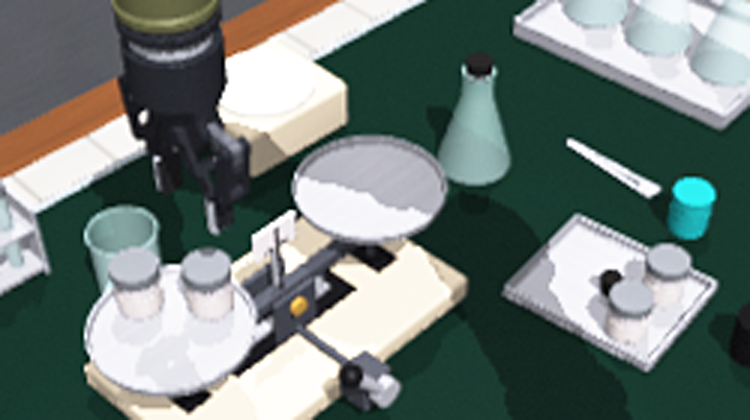

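move_arm --pt "-0.25 0.5 0 0 0 0" --pt "-1.4 2.2 0 0 0 0" --pt "-1.4 2.2 0 0 0 0" --pt "-1.4 2.2 0 0 0 0" --pt "-1.4 2.2 0 0 0 0" --pt "-1.4 2.2 0 0 0 0" --pt "-1.4 2.2 0 0 0 0" --pt "-1.4 2.2 0 0 0 0" --pt "-1.4 2.2 0 0 0 0" --pt "-1.4 2.2 0 0 0 0" --pt "-1.4 2.2 0 0 0 0" --pt "-1.4 2.2 0 0 0 0" --pt "-1.4 2.2 0 0 0 0" --pt "-1.4 2.2 0 0 0 0" --pt "-1.4 2.2 0 0 0 0" --pt "-1.4 2.2 0 0 0 0" --pt "-0.25 0.5 0 0 0 0" --pt "0 0 0 0 0 0"

```text
time_s: 18.67
ee_pos: [370.7, -270.8, 229.9]
tcp_rot: [-3.14, 0.002, -0.005]
wrist_force: [-0.3, -0.4, -0.3]
finger_gap: 60.3
```

move_arm --pt "0 0 1.3 0 0 0" --pt "0 0 2.5 0 0 0" --pt "0 0 2.5 0 0 0" --pt "0 0 2.5 0 0 0" --pt "0 0 2.5 0 0 0" --pt "0 0 2.5 0 0 0" --pt "0 0 2.5 0 0 0" --pt "0 0 2 0 0 0" --pt "0 0 1.5 0 0 0" --pt "0 0 0.5 0 0 0" --pt "0 0 0 0 0 0"

```text
time_s: 19.58
ee_pos: [372.4, -267.1, 26.8]
tcp_rot: [-3.138, 0.002, 0.002]
wrist_force: [-0.0, 0.2, 0.4]
finger_gap: 60.0
```

move_arm --pt "0 0 0 0 0 0" --pt "0 0 0 0 0 0" --pt "0 0 0 0 0 0" --pt "0 0 0 0 0 0" --pt "0 0 0 0 0 0" --pt "0 0 0 0 0 0" --jaw 3.5

```text
time_s: 20.08
ee_pos: [373.6, -269.6, 29.2]
tcp_rot: [3.14, -0.001, -0.0]
wrist_force: [-0.1, 1.5, 5.1]
finger_gap: 43.3
```

move_arm --pt "0 0 -1 0 0 0" --pt "0 0 -2 0 0 0" --pt "0 0 -2.5 0 0 0" --pt "0 0 -2.5 0 0 0" --pt "0 0 -2.5 0 0 0" --pt "0 0 -2.5 0 0 0" --pt "0 0 -2.5 0 0 0" --pt "0 0 -2.5 0 0 0" --pt "0 0 -1.8 0 0 0" --pt "0 0 -0.5 0 0 0" --pt "0 0 0 0 0 0" --pt "0 0 0 0 0 0"

```text
time_s: 21.08
ee_pos: [372.5, -268.9, 230.6]
tcp_rot: [-3.141, 0.001, 0.0]
wrist_force: [-0.1, -0.8, -1.7]
finger_gap: 42.8
```

move_arm --pt "0.55 -1 0 0 0 0" --pt "1.2 -2.4 0 0 0 0" --pt "1.2 -2.4 0 0 0 0" --pt "1.2 -2.4 0 0 0 0" --pt "1.2 -2.4 0 0 0 0" --pt "1.2 -2.4 0 0 0 0" --pt "1.2 -2.4 0 0 0 0" --pt "1.2 -2.4 0 0 0 0" --pt "1.2 -2.4 0 0 0 0" --pt "1.2 -2.4 0 0 0 0" --pt "1.2 -2.4 0 0 0 0" --pt "1.2 -2.4 0 0 0 0" --pt "1.2 -2.4 0 0 0 0" --pt "1.2 -2.4 0 0 0 0" --pt "1.2 -2.4 0 0 0 0" --pt "1.2 -2.4 0 0 0 0" --pt "1.2 -2.4 0 0 0 0" --pt "1.2 -2.4 0 0 0 0" --pt "0.55 -1 0 0 0 0" --pt "0 0 0 0 0 0"

```text
time_s: 22.75
ee_pos: [586.7, 163.8, 229.5]
tcp_rot: [-3.138, 0.003, 0.006]
wrist_force: [-0.9, 0.3, -1.7]
finger_gap: 43.0
```

move_arm --pt "0 0 0 0 0 0" --pt "0 0 1 0 0 0" --pt "0 0 2 0 0 0" --pt "0 0 2 0 0 0" --pt "0 0 1.4 0 0 0" --pt "0 0 0.8 0 0 0" --pt "0 0 0.4 0 0 0" --pt "0 0 0.2 0 0 0" --pt "0 0 0.2 0 0 0" --pt "0 0 0.15 0 0 0" --pt "0 0 0.1 0 0 0" --pt "0 0 0 0 0 0" --pt "0 0 0 0 0 0"

```text
time_s: 23.83
ee_pos: [588.2, 159.0, 149.2]
tcp_rot: [-3.142, -0.001, 0.0]
wrist_force: [-0.5, 0.1, -1.0]
finger_gap: 43.0
```

move_arm --pt "0 0 0.1 0 0 0" --pt "0 0 0 0 0 0" --pt "0 0 0 0 0 0"

```text
time_s: 24.08
ee_pos: [588.3, 159.0, 148.5]
tcp_rot: [3.142, -0.001, 0.0]
wrist_force: [-1.2, -0.0, 4.3]
finger_gap: 42.8
```

move_arm --pt "0 0 0.1 0 0 0" --pt "0 0 0 0 0 0" --pt "0 0 0 0 0 0"

```text
time_s: 24.33
ee_pos: [588.3, 158.9, 147.3]
tcp_rot: [3.142, -0.001, 0.0]
wrist_force: [-0.3, -0.5, 5.0]
finger_gap: 42.8
```

Contact (command z ≈ 146.8). Release, lift 8.45 cm.

move_arm --pt "0 0 0 0 0 0" --pt "0 0 0 0 0 0" --pt "0 0 0 0 0 0" --pt "0 0 0 0 0 0" --pt "0 0 -0.5 0 0 0" --pt "0 0 -1 0 0 0" --pt "0 0 -2 0 0 0" --pt "0 0 -2 0 0 0" --pt "0 0 -2 0 0 0" --pt "0 0 -0.95 0 0 0" --pt "0 0 0 0 0 0" --jaw 6.0

```text
time_s: 25.25
ee_pos: [589.4, 159.6, 234.5]
tcp_rot: [-3.141, -0.005, 0.0]
wrist_force: [-0.4, 0.4, -0.5]
finger_gap: 60.0
```

```bash
python3 - <<'E'
from h import *
p2,d2,c2=snap("side"); crop("sd6c",p2,190,90,440,230,3)
P=cloud(c2,d2); blobs(P,165,182,(500,700,20,200)); blobs(P,47,60,(320,520,-400,-200))
print(bot.get_state()["ee_pos"])
E
```

```text
59 [239. 181.] mean [618.7 110.4 170.5] circ 625.0 113.7 20.3 ztop 175.4
181 [258. 180.] mean [585.4  72.8 171.2] circ 587.4 72.0 22.8 ztop 174.9
17 [227. 181.] mean [637.7 133.7 171.4] circ 636.8 131.4 11.6 ztop 174.4
201 [231. 197.] mean [585.7 160.  171.4] circ 588.4 159.6 23.4 ztop 175.7
130 [412. 177.] mean [ 378.1 -332.7   52.3] circ 378.9 -333.7 23.0 ztop 55.9
[588.59336136 159.1640071  232.53424324]
```

View pics/sd6c.png

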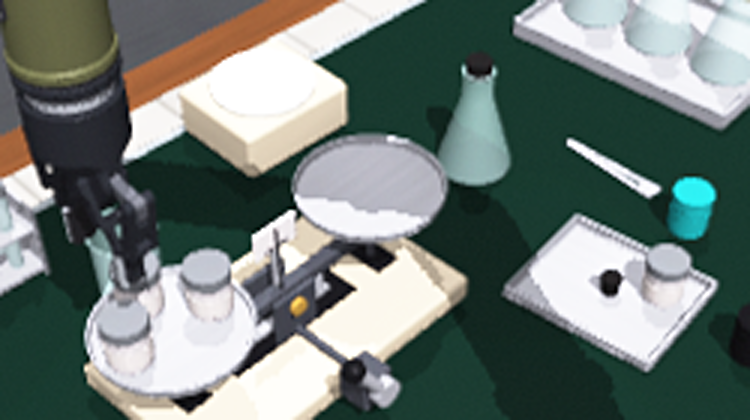

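move_arm --pt "-0.4 0.9 0 0 0 0" --pt "-1.05 2.5 0 0 0 0" --pt "-1.05 2.5 0 0 0 0" --pt "-1.05 2.5 0 0 0 0" --pt "-1.05 2.5 0 0 0 0" --pt "-1.05 2.5 0 0 0 0" --pt "-1.05 2.5 0 0 0 0" --pt "-1.05 2.5 0 0 0 0" --pt "-1.05 2.5 0 0 0 0" --pt "-1.05 2.5 0 0 0 0" --pt "-1.05 2.5 0 0 0 0" --pt "-1.05 2.5 0 0 0 0" --pt "-1.05 2.5 0 0 0 0" --pt "-1.05 2.5 0 0 0 0" --pt "-1.05 2.5 0 0 0 0" --pt "-1.05 2.5 0 0 0 0" --pt "-1.05 2.5 0 0 0 0" --pt "-1.05 2.5 0 0 0 0" --pt "-1.05 2.5 0 0 0 0" --pt "-1.05 2.5 0 0 0 0"

```text
time_s: 26.97
ee_pos: [382.2, -326.2, 229.8]
tcp_rot: [-3.14, 0.002, -0.001]
wrist_force: [0.3, 0.4, -0.1]
finger_gap: 60.1
```

move_arm --pt "-0.45 0.95 0 0 0 0" --pt "0 0 1.3 0 0 0" --pt "0 0 2.5 0 0 0" --pt "0 0 2.5 0 0 0" --pt "0 0 2.5 0 0 0" --pt "0 0 2.5 0 0 0" --pt "0 0 2.5 0 0 0" --pt "0 0 2.5 0 0 0" --pt "0 0 2 0 0 0" --pt "0 0 1.5 0 0 0" --pt "0 0 0.5 0 0 0" --pt "0 0 0 0 0 0"

```text
time_s: 27.97
ee_pos: [378.4, -333.1, 26.5]
tcp_rot: [-3.138, 0.003, 0.0]
wrist_force: [0.6, 0.2, -0.5]
finger_gap: 60.0
```

move_arm --pt "0 0 0 0 0 0" --pt "0 0 0 0 0 0" --pt "0 0 0 0 0 0" --pt "0 0 0 0 0 0" --pt "0 0 0 0 0 0" --pt "0 0 0 0 0 0" --jaw 3.5

```text
time_s: 28.47
ee_pos: [380.4, -335.2, 29.1]
tcp_rot: [3.14, -0.001, -0.0]
wrist_force: [-0.7, -0.1, 2.9]
finger_gap: 43.1
```

move_arm --pt "0 0 -1 0 0 0" --pt "0 0 -2 0 0 0" --pt "0 0 -2.5 0 0 0" --pt "0 0 -2.5 0 0 0" --pt "0 0 -2.5 0 0 0" --pt "0 0 -2.5 0 0 0" --pt "0 0 -2.5 0 0 0" --pt "0 0 -2.5 0 0 0" --pt "0 0 -1.8 0 0 0" --pt "0 0 -0.5 0 0 0" --pt "0 0 0 0 0 0" --pt "0 0 0 0 0 0"

```text
time_s: 29.47
ee_pos: [379.6, -334.3, 230.6]
tcp_rot: [-3.141, 0.001, 0.0]
wrist_force: [0.3, 0.0, -0.7]
finger_gap: 42.9
```

move_arm --pt "0.37 -0.9 0 0 0 0" --pt "0.87 -2.4 0 0 0 0" --pt "0.87 -2.4 0 0 0 0" --pt "0.87 -2.4 0 0 0 0" --pt "0.87 -2.4 0 0 0 0" --pt "0.87 -2.4 0 0 0 0" --pt "0.87 -2.4 0 0 0 0" --pt "0.87 -2.4 0 0 0 0" --pt "0.87 -2.4 0 0 0 0" --pt "0.87 -2.4 0 0 0 0" --pt "0.87 -2.4 0 0 0 0" --pt "0.87 -2.4 0 0 0 0" --pt "0.87 -2.4 0 0 0 0" --pt "0.87 -2.4 0 0 0 0" --pt "0.87 -2.4 0 0 0 0" --pt "0.87 -2.4 0 0 0 0" --pt "0.87 -2.4 0 0 0 0" --pt "0.87 -2.4 0 0 0 0" --pt "0.87 -2.4 0 0 0 0" --pt "0.37 -0.9 0 0 0 0"

```text
time_s: 31.13
ee_pos: [542.9, 120.3, 230.0]
tcp_rot: [-3.138, 0.002, 0.005]
wrist_force: [-0.3, 0.3, -1.1]
finger_gap: 43.2
```

move_arm --pt "0 0 0 0 0 0" --pt "0 0 0 0 0 0" --pt "0 0 1 0 0 0" --pt "0 0 2 0 0 0" --pt "0 0 2 0 0 0" --pt "0 0 1.4 0 0 0" --pt "0 0 0.8 0 0 0" --pt "0 0 0.4 0 0 0" --pt "0 0 0.2 0 0 0" --pt "0 0 0.2 0 0 0" --pt "0 0 0.15 0 0 0" --pt "0 0 0.1 0 0 0" --pt "0 0 0.1 0 0 0" --pt "0 0 0 0 0 0" --pt "0 0 0 0 0 0"

```text
time_s: 32.38
ee_pos: [544.1, 115.4, 148.0]
tcp_rot: [3.142, -0.0, 0.0]
wrist_force: [0.2, -0.5, -1.7]
finger_gap: 42.9
```

move_arm --pt "0 0 0.1 0 0 0" --pt "0 0 0 0 0 0" --pt "0 0 0 0 0 0"

```text
time_s: 32.63
ee_pos: [544.2, 115.4, 147.3]
tcp_rot: [3.141, -0.001, 0.0]
wrist_force: [-0.7, -0.3, 2.8]
finger_gap: 42.6
```

move_arm --pt "0 0 0.1 0 0 0" --pt "0 0 0 0 0 0" --pt "0 0 0 0 0 0"

```text
time_s: 32.88
ee_pos: [544.2, 115.4, 146.1]
tcp_rot: [3.142, -0.001, 0.0]
wrist_force: [-0.5, 0.1, 4.6]
finger_gap: 42.6
```

Contact; command z 145.8. Release and lift 8.55.

move_arm --pt "0 0 0 0 0 0" --pt "0 0 0 0 0 0" --pt "0 0 0 0 0 0" --pt "0 0 0 0 0 0" --pt "0 0 -0.5 0 0 0" --pt "0 0 -1 0 0 0" --pt "0 0 -2 0 0 0" --pt "0 0 -2 0 0 0" --pt "0 0 -2 0 0 0" --pt "0 0 -1.05 0 0 0" --pt "0 0 0 0 0 0" --jaw 6.0

```text
time_s: 33.8
ee_pos: [545.6, 116.0, 234.4]
tcp_rot: [-3.141, -0.005, -0.0]
wrist_force: [0.1, -0.7, 0.1]
finger_gap: 59.9
```

```bash
python3 - <<'E'
from h import *
p2,d2,c2=snap("side"); crop("sd7c",p2,190,90,440,250,3)
p1,d1,c1=snap("scene"); crop("sc7c",p1,180,130,500,290,2.5)
P=cloud(c2,d2); blobs(P,165,182,(500,700,20,200)); blobs(P,47,60,(320,520,-400,-200))
print("lever blobs side"); blobs(P,80,118,(400,495,-100,100),4)
P=cloud(c1,d1); print("scene");blobs(P,80,118,(400,495,-100,100),4)
print(bot.get_state()["ee_pos"])
E
```

```text
178 [234. 180.] mean [629.8 117.3 170.4] circ 631.6 117.3 23.6 ztop 174.6
44 [253. 181.] mean [593.3  85.3 170.2] circ 591.5 81.6 18.1 ztop 173.4
25 [264. 182.] mean [572.1  65.4 168.9] circ 576.1 68.1 18.7 ztop 172.3
200 [231. 197.] mean [585.3 160.4 170.3] circ 587.5 159.7 22.8 ztop 174.3
197 [255. 197.] mean [541.8 115.9 170.5] circ 543.2 113.6 23.5 ztop 174.5
lever blobs side
61 [309. 213.] mean [451.6  19.  108.5] circ 454.0 15.0 14.3 ztop 117.7
scene
66 [344. 179.] mean [461.2  11.2 102.1] circ 457.6 11.2 16.3 ztop 117.8
[543.97361213 115.22963738 231.23622277]
```

View pics/sd7c.png

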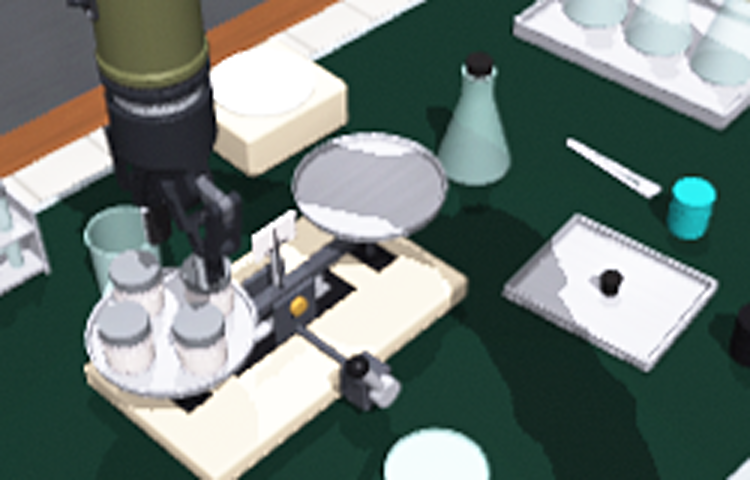

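View pics/sc7c.png

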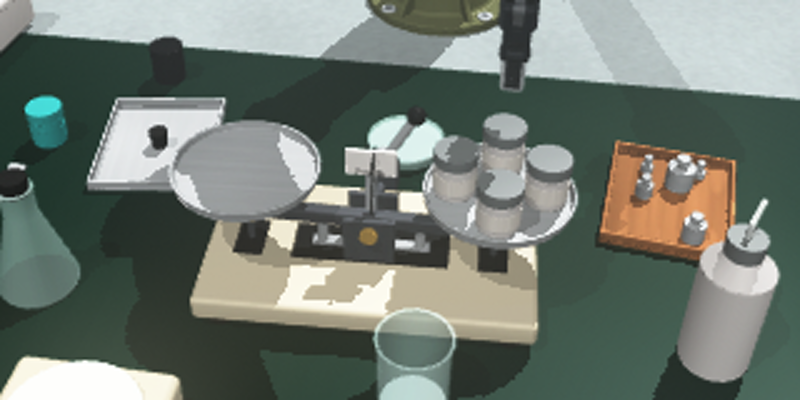

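```bash
python3 - <<'E'
from h import *
d=np.load("side0.npz"); c=viewer.get_calibration("side")
def knob(p,c,fish=False):
    P=0
def find(p,d,c):
    P=cloud(c,d)
    m=(p.max(2)<60)&(P[...,0]>420)&(P[...,0]<480)&(abs(P[...,1])<80)&(P[...,2]>85)&(P[...,2]<125)
    q=P[m]; v,u=np.nonzero(m); print(m.sum(),u.mean(),v.mean(),q.mean(0))
find(d["p"],d["d"],c)
for n in("side","scene"):
    p,dd,c=snap(n); find(p,dd,c)
p=cv2.imread("pics/scene0.png")[:,:,::-1]; cv2.imwrite("pics/k.png",cv2.resize(np.hstack([p[140:240,280:400,::-1],snap("scene")[0][140:240,280:400,::-1]]),None,fx=3.3,fy=3.3))
E
```

```text
45 305.9111111111111 215.82222222222222 [451.44679453  30.33909326 106.85687687]
47 308.29787234042556 212.3404255319149 [451.75693963  21.47603763 113.23437265]
40 346.25 176.05 [460.8876894   17.47366551 113.95580193]
```

View pics/k.png

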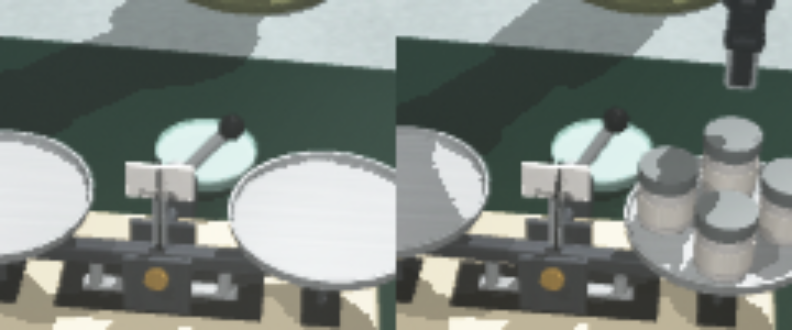

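move_arm --pt "-1.5 0.9 0 0 0 0" --pt "-2 1.2 0 0 0 0" --pt "-2 1.2 0 0 0 0" --pt "-2 1.2 0 0 0 0" --pt "-1.3 0.9 0 0 0 0" --pt "0 0 1 0 0 0" --pt "0 0 2 0 0 0" --pt "0 0 2.5 0 0 0" --pt "0 0 2.5 0 0 0" --pt "0 0 2.5 0 0 0" --pt "0 0 2.5 0 0 0" --pt "0 0 1 0 0 0" --pt "0 0 0.3 0 0 0" --pt "0 0 0 0 0 0" --pt "0 0 0 0 0 0" --jaw 0

```text
time_s: 35.3
ee_pos: [456.9, 61.8, 89.1]
tcp_rot: [-3.141, -0.001, 0.0]
wrist_force: [-0.2, 0.4, -0.3]
finger_gap: 0.3
```

```bash
python3 - <<'E'
from h import *
print(bot.get_state()["ee_pos"],bot.get_state()["wrist_force"])
p,d,c=snap("side"); crop("lv1",p,250,140,370,260,5)
p,d,c=snap("wrist","wl1")
E
```

```text
[456.86070798  61.81863156  89.05954853] [-0.18873554  0.35817956 -0.31678886]
```

View pics/lv1.png

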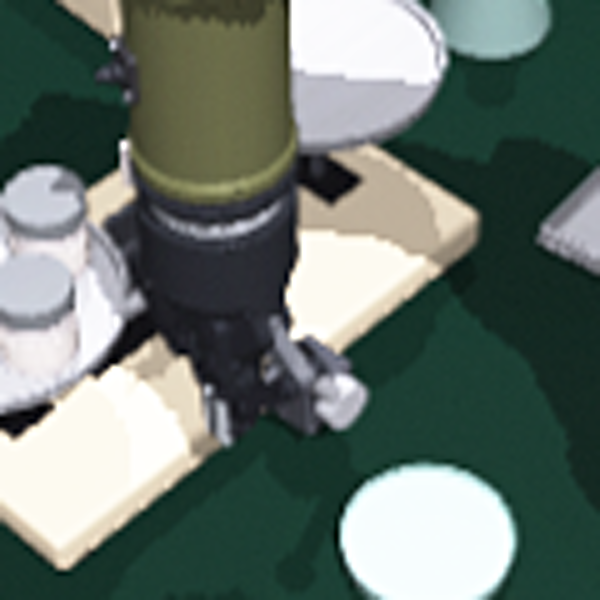

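View pics/wl1.png

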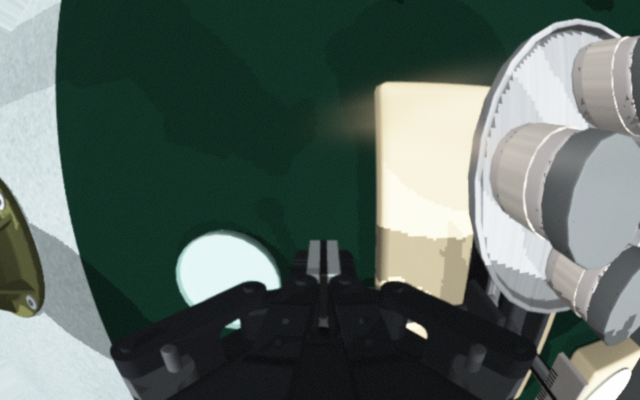

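move_arm --pt "0 0.8 0 0 0 0" --pt "0 0.8 0 0 0 0" --pt "0 0.8 0 0 0 0" --pt "0 0.7 0 0 0 0" --pt "0 0.7 0 0 0 0" --pt "0 0.7 0 0 0 0" --pt "0 0.7 0 0 0 0" --pt "0 0.7 0 0 0 0" --pt "0 0.7 0 0 0 0" --pt "0 0.4 0 0 0 0" --pt "0 0 0 0 0 0"

```text
time_s: 36.32
ee_pos: [455.8, -10.1, 88.1]
tcp_rot: [3.141, 0.0, -0.002]
wrist_force: [0.2, -0.6, -0.2]
finger_gap: 0.1
```

move_arm --pt "0 0.5 0 0 0 0" --pt "0 0.5 0 0 0 0" --pt "0 0.5 0 0 0 0" --pt "0 0 0 0 0 0"

```text
time_s: 36.65
ee_pos: [455.7, -24.5, 88.1]
tcp_rot: [3.142, 0.001, -0.001]
wrist_force: [0.1, 0.8, 0.3]
finger_gap: -0.1
```

```bash
python3 - <<'E'
from h import *
print(bot.get_state()["ee_pos"],bot.get_state()["wrist_force"])
p,d,c=snap("side"); crop("lv2",p,250,140,370,260,5)
p,d,c=snap("scene"); crop("lv3",p,240,130,420,250,4.4)
E
```

```text
[455.6791103  -24.53198588  88.0698002 ] [0.06791746 0.79721476 0.28231599]
```

View pics/lv2.png

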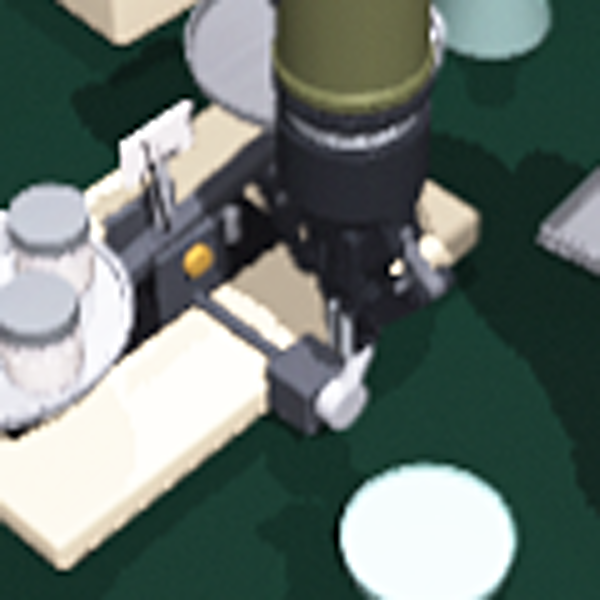

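View pics/lv3.png

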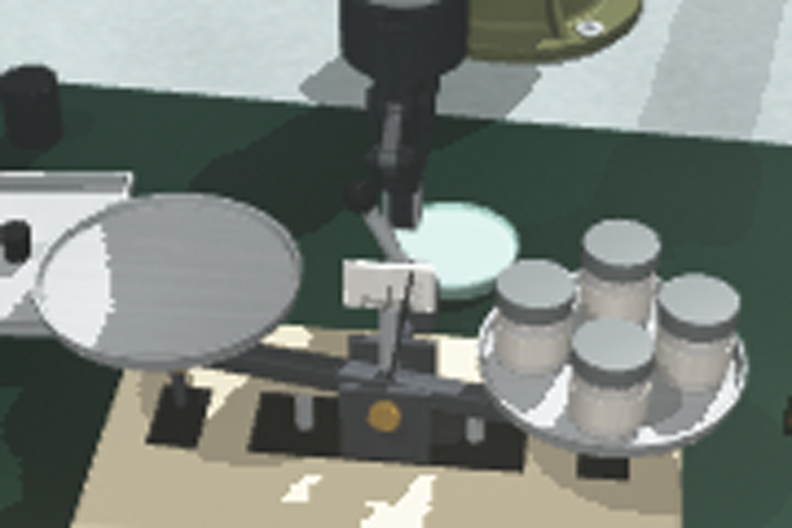

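move_arm --pt "0 0.4 0 0 0 0" --pt "0 0.4 0 0 0 0" --pt "0 0 0 0 0 0" --pt "0 0 0 0 0 0"

```text
time_s: 37.08
ee_pos: [456.0, -32.2, 88.3]
tcp_rot: [3.141, 0.0, -0.0]
wrist_force: [0.4, 0.1, -0.0]
finger_gap: -0.1
```

move_arm --pt "0 0.3 0 0 0 0" --pt "0 0 0 0 0 0" --pt "0 0 0 0 0 0"

```text
time_s: 37.33
ee_pos: [456.0, -35.0, 88.3]
tcp_rot: [3.141, -0.0, -0.0]
wrist_force: [0.1, 0.1, 0.4]
finger_gap: 0.0
```

move_arm --pt "0 0.3 0 0 0 0" --pt "0 0 0 0 0 0" --pt "0 0 0 0 0 0"

```text
time_s: 37.58
ee_pos: [456.0, -38.0, 88.3]
tcp_rot: [3.141, -0.0, -0.0]
wrist_force: [0.6, 0.6, -0.2]
finger_gap: 0.2
```

move_arm --pt "0 0.3 0 0 0 0" --pt "0 0 0 0 0 0" --pt "0 0 0 0 0 0"

```text
time_s: 37.83
ee_pos: [456.0, -38.7, 88.3]
tcp_rot: [-3.139, 0.0, 0.001]
wrist_force: [-1.4, 6.2, 1.1]
finger_gap: -0.1
```

```bash
python3 - <<'E'
from h import *
print(bot.get_state()["ee_pos"],bot.get_state()["wrist_force"])
p,d,c=snap("side"); crop("lv4",p,250,140,370,260,5)
p,d,c=snap("scene"); crop("lv5",p,240,130,420,250,4.4)
E
```

```text
[456.00097736 -38.6587812   88.33237921] [-1.38679364  6.17645089  1.09317491]
```

View pics/lv5.png

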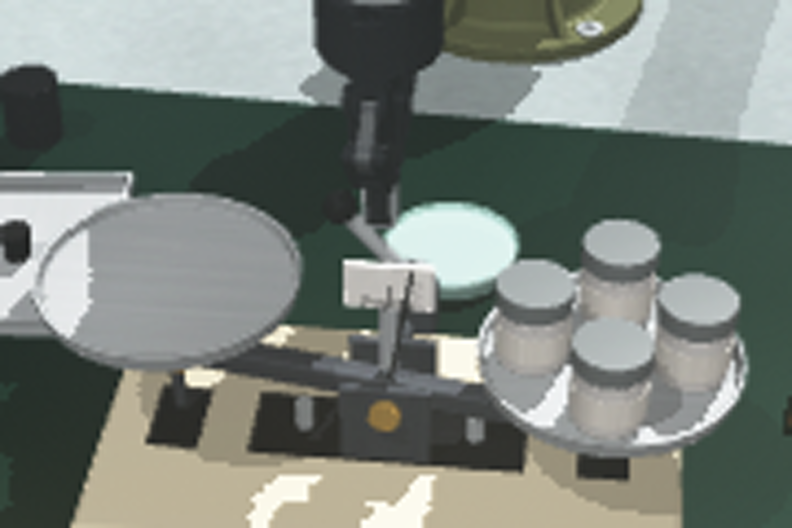

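move_arm --pt "0 -0.5 0 0 0 0" --pt "0 -0.5 0 0 0 0" --pt "0 0 -1.3 0 0 0" --pt "0 0 -2.5 0 0 0" --pt "0 0 -2.5 0 0 0" --pt "0 0 -2.5 0 0 0" --pt "0 0 -2.5 0 0 0" --pt "0 0 -2 0 0 0" --pt "0 0 -1 0 0 0"

```text
time_s: 38.68
ee_pos: [457.1, -31.1, 233.9]
tcp_rot: [3.139, -0.004, -0.0]
wrist_force: [0.1, 0.4, -1.6]
finger_gap: -0.1
```

move_arm --pt "-0.2 -1.5 0 0 0 0" --pt "-0.2 -2.5 0 0 0 0" --pt "-0.2 -2.5 0 0 0 0" --pt "-0.2 -2.5 0 0 0 0" --pt "-0.2 -2.5 0 0 0 0" --pt "-0.2 -2.5 0 0 0 0" --pt "-0.2 -2.5 0 0 0 0" --pt "-0.2 -2.5 0 0 0 0" --pt "-0.2 -2.5 0 0 0 0" --pt "-0.2 -2.5 0 0 0 0" --pt "-0.2 -2.5 0 0 0 0" --pt "-0.2 -2.5 0 0 0 0" --pt "-0.2 -2.5 0 0 0 0" --pt "0 -0.5 0 0 0 0" --pt "0 0 0 0 0 0" --pt "0 0 0 0 0 0" --jaw 3

```text
time_s: 40.02
ee_pos: [429.0, 289.2, 230.3]
tcp_rot: [3.141, 0.002, 0.002]
wrist_force: [-0.5, 0.0, -0.6]
finger_gap: 30.1
```

```bash
cat >> h.py <<'E'
def weights(save=None,n="wrist"):
    p,d,c=snap(n,save); P=cloud(c,d,n=="wrist")
    print(bot.get_state()["ee_pos"])
    blobs(P,21,60,(320,520,220,420),12); return p,d,c,P
E
python3 - <<'E'
from h import *
p,d,c,P=weights("wb1")
crop("wb1c",p,150,40,450,260,2.6)
E
```

```text
[429.64584211 288.2824213  230.44154739]
66 [282. 129.] mean [382.1 342.7  26.6] circ 382.1 342.7 5.2 ztop 29.1
385 [379. 144.] mean [490.1 326.6  31.7] circ 491.4 326.1 12.9 ztop 41.5
651 [300. 151.] mean [402.3 318.8  36.5] circ 401.7 317.8 16.5 ztop 48.3
63 [282. 181.] mean [380.8 283.7  26.9] circ 380.5 283.4 5.3 ztop 28.9
209 [321. 185.] mean [425.3 278.6  27.2] circ 425.2 277.2 10.0 ztop 34.6
```

View pics/wb1.png

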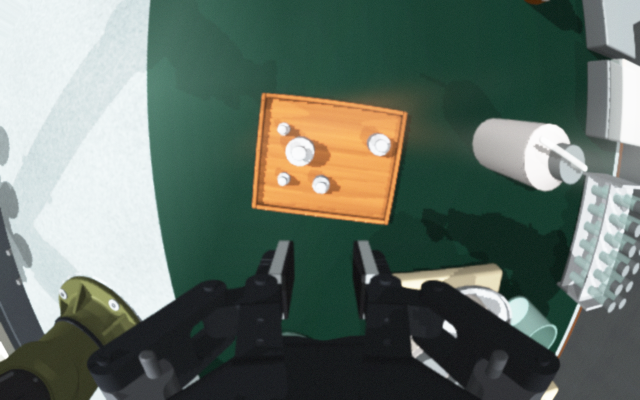

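```bash
python3 - <<'E'
from h import *
p,d,c=snap("wrist"); P=cloud(c,d,True)
for n,x,y,z0,r in [("200",402,318,41,14),("100",490,326,35,12),("50",425,277.5,28,10),("20a",382,342.5,21,8),("20b",380.6,283.5,21,8)]:
    m=(np.hypot(P[...,0]-x,P[...,1]-y)<r)&(P[...,2]>z0)&(P[...,2]<60); q=P[m]
    (cx,cy),rr=cv2.minEnclosingCircle(q[:,:2].astype(np.float32).reshape(-1,1,2)); print(n,m.sum(),q.mean(0).round(1),round(cx,1),round(cy,1),round(rr,1))
E
```

```text
200 165 [401.6 318.   46.3] 401.5 317.9 7.9
100 130 [491.  326.5  39.1] 491.2 326.3 7.1
50 93 [425.  277.5  33.2] 425.2 277.1 6.3
20a 61 [381.8 342.7  27. ] 381.7 342.6 4.7
20b 61 [380.7 283.9  26.8] 380.4 283.9 5.3
```

move_arm --pt "-1.5 -1.5 0 0 0 0" --pt "-1.35 -1.37 1 0 0 0" --pt "0 0 2.5 0 0 0" --pt "0 0 2.5 0 0 0" --pt "0 0 2.5 0 0 0" --pt "0 0 2.5 0 0 0" --pt "0 0 2.5 0 0 0" --pt "0 0 2.5 0 0 0" --pt "0 0 1.5 0 0 0" --pt "0 0 1 0 0 0" --pt "0 0 0.7 0 0 0" --pt "0 0 0.5 0 0 0" --pt "0 0 0 0 0 0" --pt "0 0 0 0 0 0"

```text
time_s: 41.28
ee_pos: [402.0, 318.3, 35.0]
tcp_rot: [-3.141, -0.001, -0.0]
wrist_force: [0.2, -0.2, -0.0]
finger_gap: 30.2
```

move_arm --pt "0 0 0 0 0 0" --pt "0 0 0 0 0 0" --pt "0 0 0 0 0 0" --pt "0 0 0 0 0 0" --pt "0 0 0 0 0 0" --jaw 0.8

```text
time_s: 41.7
ee_pos: [402.3, 318.5, 35.2]
tcp_rot: [-3.141, -0.002, -0.0]
wrist_force: [0.3, -0.4, 7.0]
finger_gap: 13.8
```

```bash
python3 - <<'E'
from h import *
print(bot.get_state()["ee_pos"],bot.get_state()["wrist_force"])
p,d,c=snap("side"); crop("g1",p,170,230,310,350,5)
E
```

```text
[402.29451995 318.52602985  35.16734219] [ 0.30332441 -0.40329421  7.02985648]
```

View pics/g1.png

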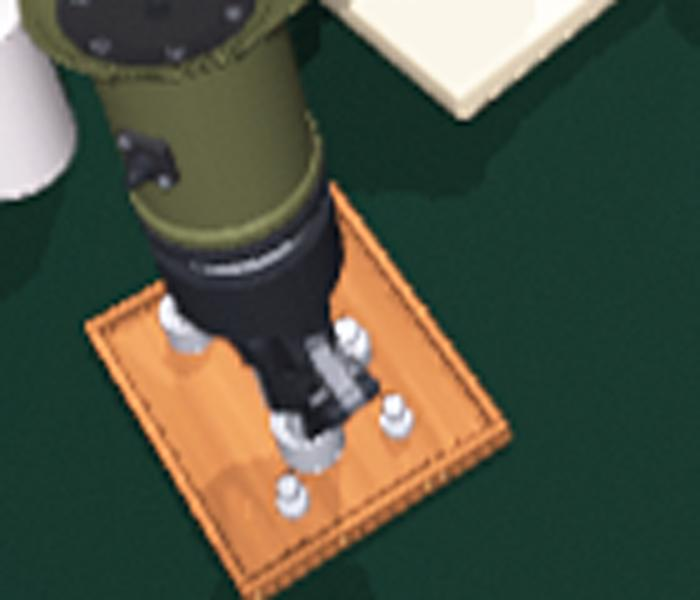

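move_arm --pt "0 0 -0.5 0 0 0" --pt "0 0 -1 0 0 0" --pt "0 0 -2 0 0 0" --pt "0 0 -2.5 0 0 0" --pt "0 0 -2.5 0 0 0" --pt "0 0 -2.5 0 0 0" --pt "0 0 -2.5 0 0 0" --pt "0 0 -2.5 0 0 0" --pt "0 0 -2 0 0 0" --pt "0 0 -1.2 0 0 0" --pt "0 0 -0.5 0 0 0" --pt "0 0 0 0 0 0"

```text
time_s: 42.75
ee_pos: [401.7, 318.1, 231.8]
tcp_rot: [3.141, -0.001, -0.0]
wrist_force: [0.6, -0.2, -2.6]
finger_gap: 13.9
```

```bash
python3 - <<'E'
from h import *
print(bot.get_state()["ee_pos"],bot.get_state()["wrist_force"])
p,d,c,P=weights("wb2")
p,d,c=snap("side"); crop("g1",p,170,180,310,350,4)
E
```

```text
[401.65762687 318.07699596 231.84161824] [ 0.6373913  -0.18020804 -2.57129532]
[401.29152722 317.6316624  230.79977408]
60 [306. 154.] mean [381.7 343.1  27.2] circ 381.9 343.2 5.1 ztop 28.7
354 [400. 169.] mean [489.6 327.2  31.6] circ 491.4 326.2 12.7 ztop 40.9
65 [306. 204.] mean [380.6 284.   26.8] circ 380.2 283.4 5.3 ztop 29.4
201 [343. 208.] mean [425.  279.2  26.9] circ 425.7 277.9 10.3 ztop 35.3
```

View pics/g1.png

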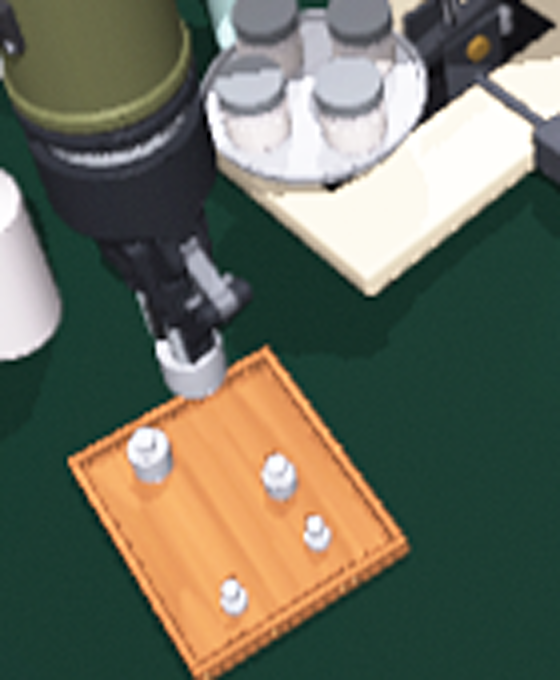

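View pics/wb2.png

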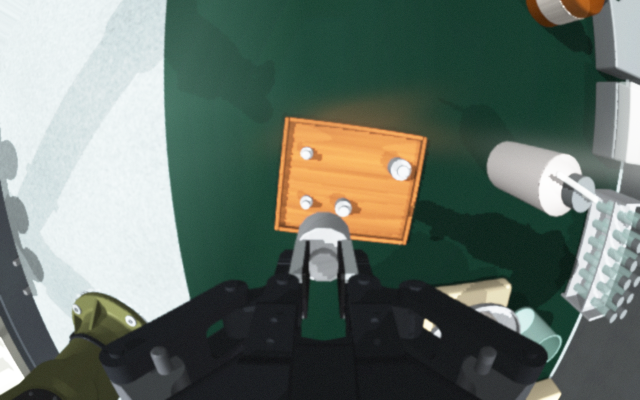

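move_arm --pt "0.52 1.25 0 0 0 0" --pt "1.05 2.6 0 0 0 0" --pt "1.05 2.6 0 0 0 0" --pt "1.05 2.6 0 0 0 0" --pt "1.05 2.6 0 0 0 0" --pt "1.05 2.6 0 0 0 0" --pt "1.05 2.6 0 0 0 0" --pt "1.05 2.6 0 0 0 0" --pt "1.05 2.6 0 0 0 0" --pt "1.05 2.6 0 0 0 0" --pt "1.05 2.6 0 0 0 0" --pt "1.05 2.6 0 0 0 0" --pt "1.05 2.6 0 0 0 0" --pt "1.05 2.6 0 0 0 0" --pt "1.05 2.6 0 0 0 0" --pt "1.05 2.6 0 0 0 0" --pt "1.05 2.6 0 0 0 0" --pt "1.05 2.6 0 0 0 0" --pt "1.05 2.6 0 0 0 0" --pt "0.52 1.25 0 0 0 0"

```text
time_s: 44.52
ee_pos: [600.5, -179.6, 228.4]
tcp_rot: [-3.142, 0.003, -0.004]
wrist_force: [-0.4, -1.0, -2.3]
finger_gap: 14.2
```

move_arm --pt "0 0 0 0 0 0" --pt "0 0 0 0 0 0"

```text
time_s: 44.68
ee_pos: [600.2, -174.5, 229.6]
tcp_rot: [-3.139, 0.003, -0.0]
wrist_force: [0.2, 1.2, -1.6]
finger_gap: 13.8
```

```bash
python3 - <<'E'
from h import *
print(bot.get_state()["ee_pos"],bot.get_state()["wrist_force"])
p,d,c=snap("side"); crop("g2",p,190,80,370,250,4); P=cloud(c,d)
q=P[(np.hypot(P[...,0]-601,P[...,1]+135)<72)&(P[...,2]>118)&(P[...,2]<160)]; print("panR z",np.median(q[:,2]))
p,d,c=snap("scene"); crop("g3",p,240,130,420,250,4.4); P=cloud(c,d)
q=P[(np.hypot(P[...,0]-601,P[...,1]+135)<72)&(P[...,2]>118)&(P[...,2]<160)]; print("panR z",np.median(q[:,2]))
E
```

```text
[ 600.24478672 -174.46384945  229.55170509] [ 0.19774534  1.2072519  -1.56583922]
panR z 143.03044888633136
panR z 145.36919793636
```

View pics/g2.png

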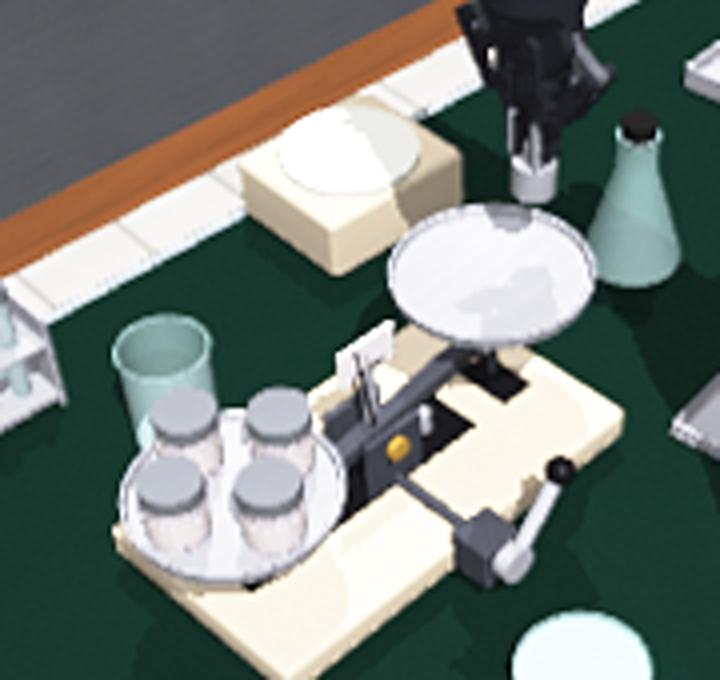

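move_arm --pt "0 0 1 0 0 0" --pt "0 0 2 0 0 0" --pt "0 0 1.4 0 0 0" --pt "0 0 0.7 0 0 0" --pt "0 0 0.4 0 0 0" --pt "0 0 0.2 0 0 0" --pt "0 0 0 0 0 0" --pt "0 0 0 0 0 0"

```text
time_s: 45.45
ee_pos: [601.4, -174.9, 175.0]
tcp_rot: [3.141, -0.001, 0.0]
wrist_force: [0.1, -0.7, -1.7]
finger_gap: 13.6
```

move_arm --pt "0 0 0.15 0 0 0" --pt "0 0 0 0 0 0" --pt "0 0 0 0 0 0"

```text
time_s: 45.7
ee_pos: [601.6, -175.1, 173.7]
tcp_rot: [3.141, -0.002, -0.0]
wrist_force: [1.6, -0.1, 1.0]
finger_gap: 13.6
```

move_arm --pt "0 0 0 0 0 0" --pt "0 0 0 0 0 0" --pt "0 0 0 0 0 0" --pt "0 0 0 0 0 0" --pt "0 0 -0.5 0 0 0" --pt "0 0 -1 0 0 0" --pt "0 0 -2 0 0 0" --pt "0 0 -1.5 0 0 0" --pt "0 0 -0.85 0 0 0" --pt "0 0 0 0 0 0" --jaw 3

```text
time_s: 46.53
ee_pos: [602.3, -174.9, 234.3]
tcp_rot: [3.14, -0.004, 0.0]
wrist_force: [0.3, 1.0, -0.1]
finger_gap: 29.9
```

```bash
python3 - <<'E'
from h import *
print(bot.get_state()["ee_pos"],bot.get_state()["wrist_force"])
p,d,c=snap("side"); crop("g2",p,190,80,370,250,4)
E
```

```text
[ 602.29206529 -174.93660532  234.26213496] [ 0.3323508   1.00017091 -0.11707102]
```

View pics/g2.png

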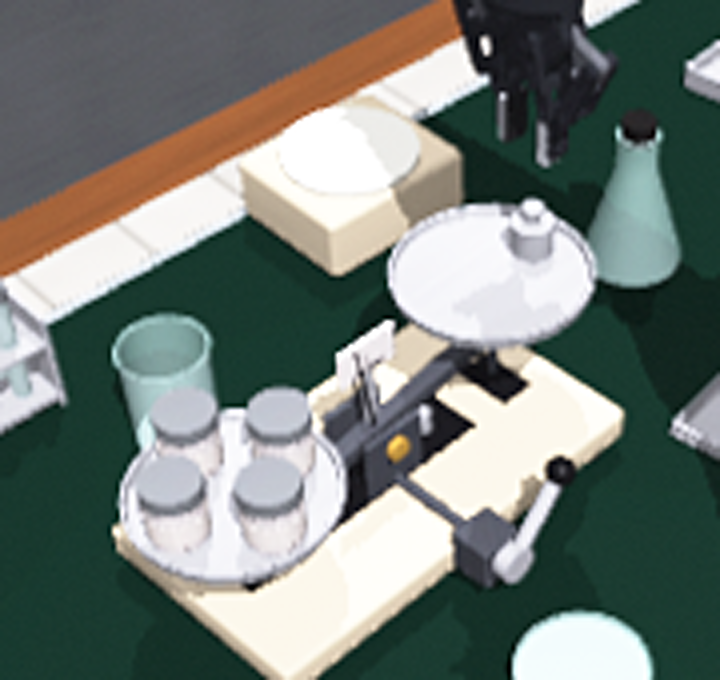

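move_arm --pt "-0.37 -1.67 0 0 0 0" --pt "-0.57 -2.6 0 0 0 0" --pt "-0.57 -2.6 0 0 0 0" --pt "-0.57 -2.6 0 0 0 0" --pt "-0.57 -2.6 0 0 0 0" --pt "-0.57 -2.6 0 0 0 0" --pt "-0.57 -2.6 0 0 0 0" --pt "-0.57 -2.6 0 0 0 0" --pt "-0.57 -2.6 0 0 0 0" --pt "-0.57 -2.6 0 0 0 0" --pt "-0.57 -2.6 0 0 0 0" --pt "-0.57 -2.6 0 0 0 0" --pt "-0.57 -2.6 0 0 0 0" --pt "-0.57 -2.6 0 0 0 0" --pt "-0.57 -2.6 0 0 0 0" --pt "-0.57 -2.6 0 0 0 0" --pt "-0.57 -2.6 0 0 0 0" --pt "-0.57 -2.6 0 0 0 0" --pt "-0.57 -2.6 0 0 0 0" --pt "-0.37 -1.67 0 0 0 0"

```text
time_s: 48.25
ee_pos: [487.6, 329.7, 230.1]
tcp_rot: [-3.141, 0.003, 0.004]
wrist_force: [-0.0, 0.2, 0.0]
finger_gap: 29.8
```

move_arm --pt "0 0 0 0 0 0" --pt "0 0 0 0 0 0" --pt "0 0 0 0 0 0"

```text
time_s: 48.5
ee_pos: [490.4, 325.7, 230.4]
tcp_rot: [3.14, 0.001, 0.0]
wrist_force: [0.4, 0.3, 0.2]
finger_gap: 29.7
```

```bash
cat >> h.py <<'E'
def knob(P,x,y,z0,r):
    m=(np.hypot(P[...,0]-x,P[...,1]-y)<r)&(P[...,2]>z0)&(P[...,2]<60); q=P[m]
    if len(q)<10: print("none",x,y); return
    (cx,cy),rr=cv2.minEnclosingCircle(q[:,:2].astype(np.float32).reshape(-1,1,2)); print(m.sum(),q.mean(0).round(1),round(cx,1),round(cy,1),round(rr,1))
E
python3 - <<'E'
from h import *
p,d,c,P=weights("wb3"); knob(P,491,326.5,35,14)
E
```

```text
[490.94293723 325.09075608 230.54621053]
59 [232. 162.] mean [383.  343.   26.5] circ 382.4 342.5 5.0 ztop 29.1
374 [325. 175.] mean [491.5 327.4  31.8] circ 491.3 326.2 12.7 ztop 41.3
58 [234. 210.] mean [381.4 284.2  26.3] circ 380.9 283.8 5.2 ztop 29.1
180 [270. 214.] mean [426.1 279.2  27.5] circ 425.8 278.1 9.7 ztop 35.8
124 [491.4 326.6  39.2] 491.6 326.5 7.0
```

move_arm --pt "0 0 1 0 0 0" --pt "0 0 2.5 0 0 0" --pt "0 0 2.5 0 0 0" --pt "0 0 2.5 0 0 0" --pt "0 0 2.5 0 0 0" --pt "0 0 2.5 0 0 0" --pt "0 0 2.5 0 0 0" --pt "0 0 2 0 0 0" --pt "0 0 1 0 0 0" --pt "0 0 0.7 0 0 0" --pt "0 0 0.4 0 0 0" --pt "0 0 0 0 0 0" --pt "0 0 0 0 0 0"

```text
time_s: 49.63
ee_pos: [491.5, 326.7, 31.1]
tcp_rot: [-3.141, -0.001, -0.0]
wrist_force: [-0.5, -0.1, 0.7]
finger_gap: 29.9
```

move_arm --pt "0 0 0 0 0 0" --pt "0 0 0 0 0 0" --pt "0 0 0 0 0 0" --pt "0 0 0 0 0 0" --pt "0 0 0 0 0 0" --jaw 0.6

```text
time_s: 50.05
ee_pos: [491.7, 326.9, 31.3]
tcp_rot: [-3.141, -0.002, -0.0]
wrist_force: [0.1, 0.2, 5.6]
finger_gap: 11.4
```

move_arm --pt "0 0 -0.5 0 0 0" --pt "0 0 -1 0 0 0" --pt "0 0 -2 0 0 0" --pt "0 0 -2.5 0 0 0" --pt "0 0 -2.5 0 0 0" --pt "0 0 -2.5 0 0 0" --pt "0 0 -2.5 0 0 0" --pt "0 0 -2.5 0 0 0" --pt "0 0 -2.4 0 0 0" --pt "0 0 -1.2 0 0 0" --pt "0 0 -0.5 0 0 0" --pt "0 0 0 0 0 0"

```text
time_s: 51.05
ee_pos: [491.0, 326.6, 231.9]
tcp_rot: [-3.141, -0.001, 0.0]
wrist_force: [0.6, -0.3, -1.5]
finger_gap: 11.8
```

```bash
python3 - <<'E'
from h import *
p,d,c,P=weights("wb4")
E
```

```text
[490.60240073 326.0956856  230.6192191 ]
60 [231. 163.] mean [382.9 343.1  26.4] circ 382.4 342.6 5.0 ztop 29.0
53 [233. 211.] mean [381.4 283.9  26.3] circ 381.2 283.6 4.9 ztop 28.7
185 [269. 215.] mean [426.  279.1  27.2] circ 425.2 277.6 9.6 ztop 34.9
```

move_arm --pt "0.62 1.57 0 0 0 0" --pt "0.65 2.6 0 0 0 0" --pt "0.65 2.6 0 0 0 0" --pt "0.65 2.6 0 0 0 0" --pt "0.65 2.6 0 0 0 0" --pt "0.65 2.6 0 0 0 0" --pt "0.65 2.6 0 0 0 0" --pt "0.65 2.6 0 0 0 0" --pt "0.65 2.6 0 0 0 0" --pt "0.65 2.6 0 0 0 0" --pt "0.65 2.6 0 0 0 0" --pt "0.65 2.6 0 0 0 0" --pt "0.65 2.6 0 0 0 0" --pt "0.65 2.6 0 0 0 0" --pt "0.65 2.6 0 0 0 0" --pt "0.65 2.6 0 0 0 0" --pt "0.62 1.57 0 0 0 0" --pt "0 0 0 0 0 0" --pt "0 0 0 0 0 0"

```text
time_s: 52.68
ee_pos: [600.3, -95.5, 229.6]
tcp_rot: [-3.14, 0.003, -0.002]
wrist_force: [0.4, -0.1, -1.3]
finger_gap: 11.5
```

move_arm --pt "0 0 1 0 0 0" --pt "0 0 2 0 0 0" --pt "0 0 1.5 0 0 0" --pt "0 0 0.8 0 0 0" --pt "0 0 0.5 0 0 0" --pt "0 0 0.2 0 0 0" --pt "0 0 0.1 0 0 0" --pt "0 0 0 0 0 0" --pt "0 0 0 0 0 0"

```text
time_s: 53.43
ee_pos: [601.3, -94.9, 171.1]
tcp_rot: [3.141, -0.001, 0.0]
wrist_force: [0.5, -0.3, -1.4]
finger_gap: 11.8
```

move_arm --pt "0 0 0.1 0 0 0" --pt "0 0 0 0 0 0" --pt "0 0 0 0 0 0"

```text
time_s: 53.68
ee_pos: [601.2, -95.0, 169.8]
tcp_rot: [3.141, -0.001, -0.0]
wrist_force: [0.5, -0.4, -0.5]
finger_gap: 11.5
```

move_arm --pt "0 0 0.1 0 0 0" --pt "0 0 0 0 0 0" --pt "0 0 0 0 0 0"

```text
time_s: 53.93
ee_pos: [600.9, -95.1, 168.3]
tcp_rot: [3.141, -0.0, -0.0]
wrist_force: [0.4, -0.2, 0.9]
finger_gap: 11.7
```

move_arm --pt "0 0 0 0 0 0" --pt "0 0 0 0 0 0" --pt "0 0 0 0 0 0" --pt "0 0 0 0 0 0" --pt "0 0 -0.5 0 0 0" --pt "0 0 -1 0 0 0" --pt "0 0 -2 0 0 0" --pt "0 0 -1.8 0 0 0" --pt "0 0 -1 0 0 0" --pt "0 0 0 0 0 0" --jaw 3

```text
time_s: 54.77
ee_pos: [602.4, -94.7, 234.6]
tcp_rot: [3.141, -0.005, 0.0]
wrist_force: [0.0, 0.4, -0.2]
finger_gap: 30.1
```

```bash
cat >> h.py <<'E'
def beam(tag):
    for n,L in (("side",4),("scene",4.4)):
        p,d,c=snap(n); P=cloud(c,d)
        crop(tag+n,p,*((190,80,370,250) if n=="side" else (240,130,420,250)),L)
        zl=[];
        for cx,cy in ((588,114.5),(601,-135)):
            q=P[(np.hypot(P[...,0]-cx,P[...,1]-cy)<66)&(P[...,2]>102)&(P[...,2]<148)]
            h,e=np.histogram(q[:,2],bins=np.arange(102,149,1)); 
            k=e[np.argmax(h)]; zl.append(np.median(q[abs(q[:,2]-k)<4][:,2]) if len(q) else None)
        print(n,"pan z L,R",zl,"tilt",(zl[1]-zl[0])/250)
E
python3 - <<'E'
from h import *
beam("b1")
E
```

```text
side pan z L,R [np.float64(108.90827471123964), np.float64(139.67597452817637)] tilt 0.1230707992677469
scene pan z L,R [np.float64(111.07561265870106), np.float64(142.0800871159507)] tilt 0.12401789782899857
```

View pics/b1side.png

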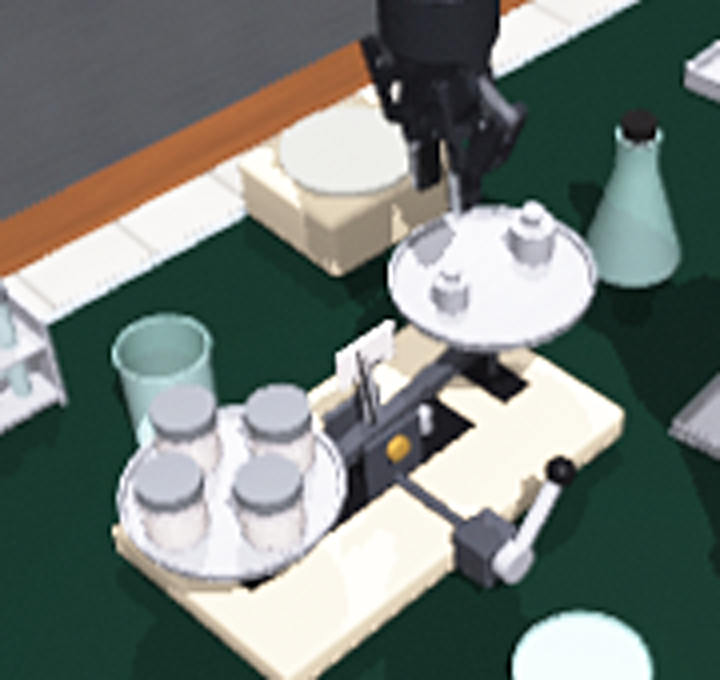

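View pics/b1scene.png

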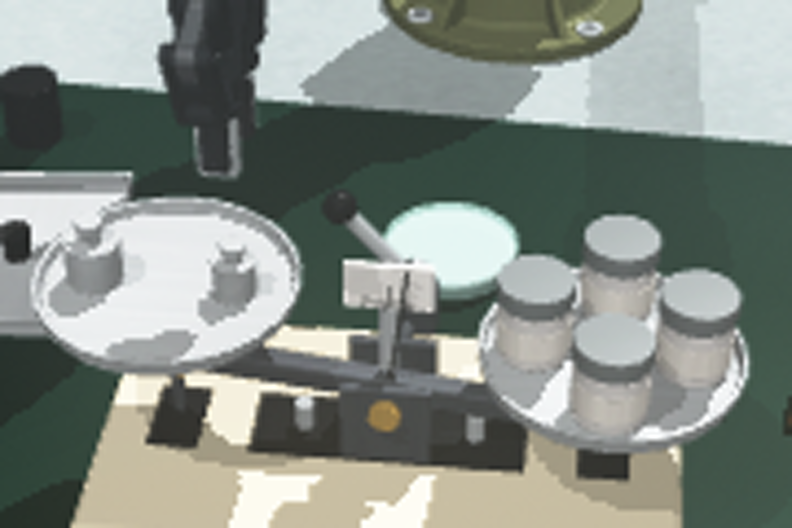

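move_arm --pt "-0.75 -1.48 0 0 0 0" --pt "-1.2 -2.4 0 0 0 0" --pt "-1.2 -2.4 0 0 0 0" --pt "-1.2 -2.4 0 0 0 0" --pt "-1.2 -2.4 0 0 0 0" --pt "-1.2 -2.4 0 0 0 0" --pt "-1.2 -2.4 0 0 0 0" --pt "-1.2 -2.4 0 0 0 0" --pt "-1.2 -2.4 0 0 0 0" --pt "-1.2 -2.4 0 0 0 0" --pt "-1.2 -2.4 0 0 0 0" --pt "-1.2 -2.4 0 0 0 0" --pt "-1.2 -2.4 0 0 0 0" --pt "-1.2 -2.4 0 0 0 0" --pt "-1.2 -2.4 0 0 0 0" --pt "-1.2 -2.4 0 0 0 0" --pt "-1.2 -2.4 0 0 0 0" --pt "-1.2 -2.4 0 0 0 0" --pt "-0.75 -1.48 0 0 0 0" --pt "0 0 0 0 0 0"

```text
time_s: 56.53
ee_pos: [376.9, 346.5, 230.3]
tcp_rot: [-3.141, 0.003, 0.008]
wrist_force: [-0.6, 0.3, 1.4]
finger_gap: 30.2
```

move_arm --pt "0 0 0 0 0 0" --pt "0 0 0 0 0 0" --pt "0 0 0 0 0 0" --pt "0 0 0 0 0 0"

```text
time_s: 56.87
ee_pos: [382.4, 341.4, 230.9]
tcp_rot: [3.141, 0.0, -0.002]
wrist_force: [0.7, -0.2, -0.1]
finger_gap: 30.1
```

```bash
python3 - <<'E'
from h import *
beam("b2")
p,d,c,P=weights("wb5"); knob(P,382,342.6,21,9);knob(P,381,283.6,21,9);knob(P,425.4,277.6,28,10)
E
```

```text
side pan z L,R [np.float64(109.03419597419536), np.float64(139.6827739530908)] tilt 0.12259431191558173
scene pan z L,R [np.float64(111.01695651003593), np.float64(141.9742147917035)] tilt 0.1238290331266703
[382.28179408 341.88458408 231.1686197 ]
54 [323. 174.] mean [381.5 343.3  27.1] circ 381.6 343.0 4.7 ztop 29.1
57 [322. 223.] mean [380.6 284.3  26.6] circ 380.7 283.7 4.6 ztop 29.0
173 [359. 227.] mean [424.4 279.6  27.4] circ 425.3 277.6 9.5 ztop 35.2
54 [381.5 343.3  27.1] 381.6 343.0 4.7
57 [380.6 284.3  26.6] 380.7 283.7 4.6
78 [424.8 278.5  33.1] 424.9 277.5 6.0
```

move_arm --pt "0 0 1 0 0 0" --pt "0 0 2.5 0 0 0" --pt "0 0 2.5 0 0 0" --pt "0 0 2.5 0 0 0" --pt "0 0 2.5 0 0 0" --pt "0 0 2.5 0 0 0" --pt "0 0 2.5 0 0 0" --pt "0 0 2.5 0 0 0" --pt "0 0 1.5 0 0 0" --pt "0 0 0.7 0 0 0" --pt "0 0 0.5 0 0 0" --pt "0 0 0.2 0 0 0" --pt "0 0 0 0 0 0" --pt "0 0 0 0 0 0" --jaw 2

```text
time_s: 58.18
ee_pos: [382.4, 343.1, 18.1]
tcp_rot: [-3.141, -0.001, -0.0]
wrist_force: [-0.3, 0.1, 1.1]
finger_gap: 19.9
```

move_arm --pt "0 0 0 0 0 0" --pt "0 0 0 0 0 0" --pt "0 0 0 0 0 0" --pt "0 0 0 0 0 0" --pt "0 0 0 0 0 0" --jaw 0.3

```text
time_s: 58.6
ee_pos: [382.4, 343.1, 18.2]
tcp_rot: [-3.141, -0.002, -0.0]
wrist_force: [-0.6, 0.0, 6.3]
finger_gap: 7.4
```

move_arm --pt "0 0 -0.7 0 0 0" --pt "0 0 -1.2 0 0 0" --pt "0 0 -2 0 0 0" --pt "0 0 -2.5 0 0 0" --pt "0 0 -2.5 0 0 0" --pt "0 0 -2.5 0 0 0" --pt "0 0 -2.5 0 0 0" --pt "0 0 -2.5 0 0 0" --pt "0 0 -2.5 0 0 0" --pt "0 0 -1.5 0 0 0" --pt "0 0 -1 0 0 0" --pt "0 0 0 0 0 0"

```text
time_s: 59.6
ee_pos: [382.4, 343.5, 233.5]
tcp_rot: [-3.141, -0.003, 0.0]
wrist_force: [-0.2, -0.1, -0.6]
finger_gap: 7.7
```

```bash
python3 - <<'E'
from h import *
p,d,c,P=weights("wb6")
E
```

```text
[382.02584049 342.76240265 231.93912066]
58 [321. 224.] mean [380.3 284.5  26.7] circ 380.2 283.9 5.2 ztop 29.1
191 [358. 228.] mean [424.4 279.1  27.3] circ 424.8 277.1 10.5 ztop 35.0
```

View pics/wb6.png

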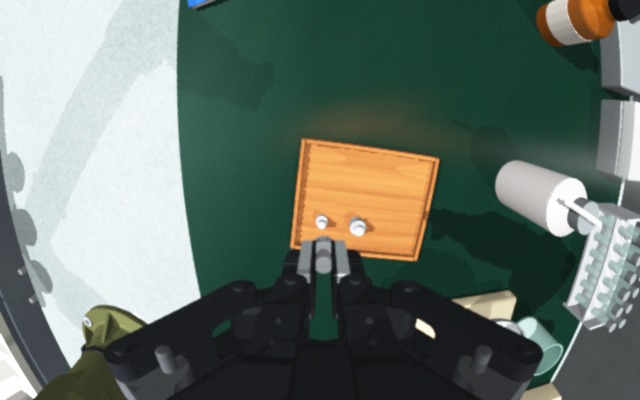

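move_arm --pt "0.65 1.16 0 0 0 0" --pt "1.35 2.4 0 0 0 0" --pt "1.35 2.4 0 0 0 0" --pt "1.35 2.4 0 0 0 0" --pt "1.35 2.4 0 0 0 0" --pt "1.35 2.4 0 0 0 0" --pt "1.35 2.4 0 0 0 0" --pt "1.35 2.4 0 0 0 0" --pt "1.35 2.4 0 0 0 0" --pt "1.35 2.4 0 0 0 0" --pt "1.35 2.4 0 0 0 0" --pt "1.35 2.4 0 0 0 0" --pt "1.35 2.4 0 0 0 0" --pt "1.35 2.4 0 0 0 0" --pt "1.35 2.4 0 0 0 0" --pt "1.35 2.4 0 0 0 0" --pt "1.35 2.4 0 0 0 0" --pt "1.35 2.4 0 0 0 0" --pt "1.35 2.4 0 0 0 0" --pt "1.35 2.4 0 0 0 0"

```text
time_s: 61.32
ee_pos: [644.4, -126.0, 228.9]
tcp_rot: [-3.141, 0.003, 0.001]
wrist_force: [-0.0, 0.4, 0.0]
finger_gap: 7.4
```

move_arm --pt "0.5 1 0 0 0 0" --pt "0 0 0 0 0 0" --pt "0 0 0 0 0 0" --pt "0 0 1 0 0 0" --pt "0 0 2 0 0 0" --pt "0 0 2 0 0 0" --pt "0 0 1.3 0 0 0" --pt "0 0 0.8 0 0 0" --pt "0 0 0.3 0 0 0" --pt "0 0 0.2 0 0 0" --pt "0 0 0 0 0 0" --pt "0 0 0 0 0 0"

```text
time_s: 62.32
ee_pos: [650.3, -134.8, 156.3]
tcp_rot: [3.141, -0.001, 0.0]
wrist_force: [-0.4, 0.6, -0.1]
finger_gap: 7.2
```

```bash
python3 - <<'E'
from h import *
print(bot.get_state()["ee_pos"],bot.get_state()["wrist_force"])
beam("b3")
E
```

```text
[ 650.32337687 -134.80758434  156.25556097] [-0.44083891  0.5851631  -0.13936428]
side pan z L,R [np.float64(108.98766075490028), np.float64(139.67842565711325)] tilt 0.12276305960885191
scene pan z L,R [np.float64(111.39642727000182), np.float64(142.0416302523709)] tilt 0.12258081192947634
```

View pics/b3side.png

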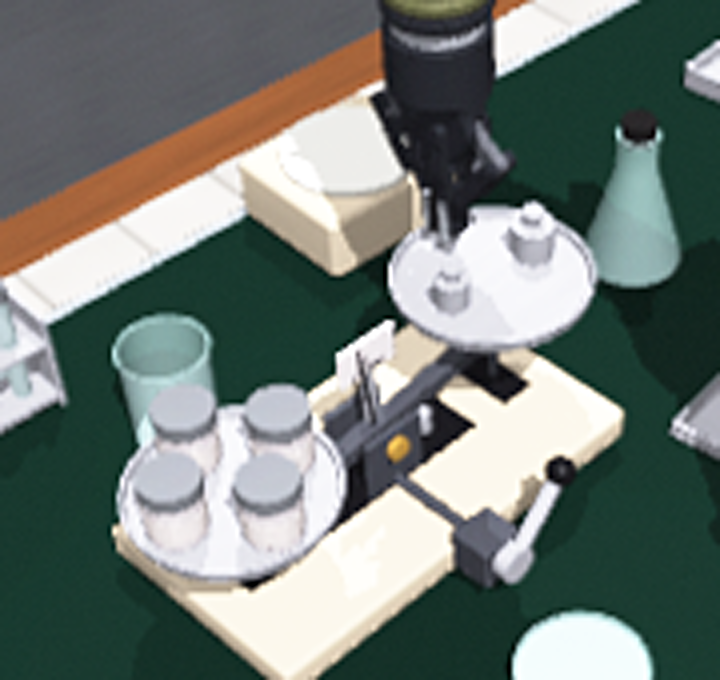

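View pics/b3scene.png

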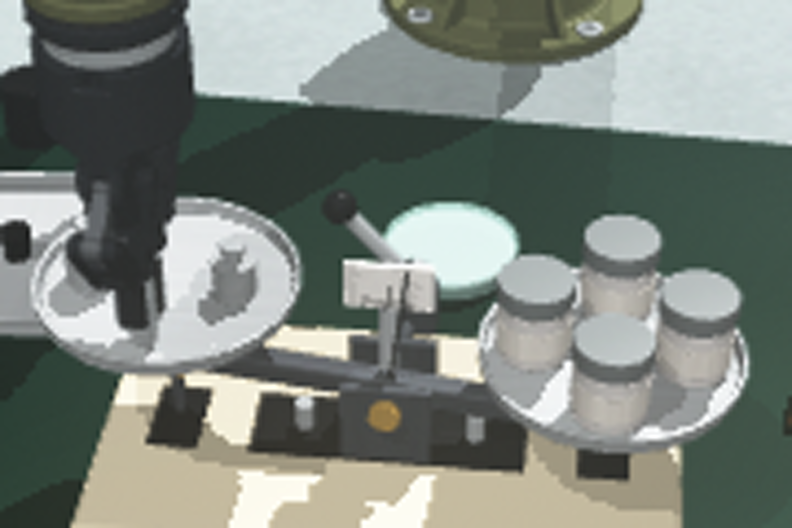

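move_arm --pt "0 0 0.15 0 0 0" --pt "0 0 0.15 0 0 0" --pt "0 0 0 0 0 0" --pt "0 0 0 0 0 0"

```text
time_s: 62.75
ee_pos: [649.7, -135.0, 152.2]
tcp_rot: [3.142, 0.0, -0.0]
wrist_force: [0.5, -0.3, -0.5]
finger_gap: 7.7
```

move_arm --pt "0 0 0 0 0 0" --pt "0 0 0 0 0 0" --pt "0 0 0 0 0 0" --pt "0 0 0 0 0 0" --pt "0 0 -0.5 0 0 0" --pt "0 0 -1 0 0 0" --pt "0 0 -2 0 0 0" --pt "0 0 -2 0 0 0" --pt "0 0 -2 0 0 0" --pt "0 0 -0.4 0 0 0" --pt "0 0 0 0 0 0" --pt "0 0 0 0 0 0" --jaw 2

```text
time_s: 63.75
ee_pos: [649.7, -135.0, 231.3]
tcp_rot: [3.141, -0.0, 0.0]
wrist_force: [-0.4, 1.0, -0.6]
finger_gap: 19.8
```

```bash
python3 - <<'E'
from h import *
print(bot.get_state()["ee_pos"],bot.get_state()["wrist_force"])
beam("b4")
E
```

```text
[ 649.72681699 -134.97395562  231.28450189] [-0.41289928  1.04828763 -0.57550312]
side pan z L,R [np.float64(116.65188677937724), np.float64(132.07122530621004)] tilt 0.06167735410733121
scene pan z L,R [np.float64(118.75119787322294), np.float64(134.31519272429483)] tilt 0.062255979404287586
```

View pics/b4scene.png

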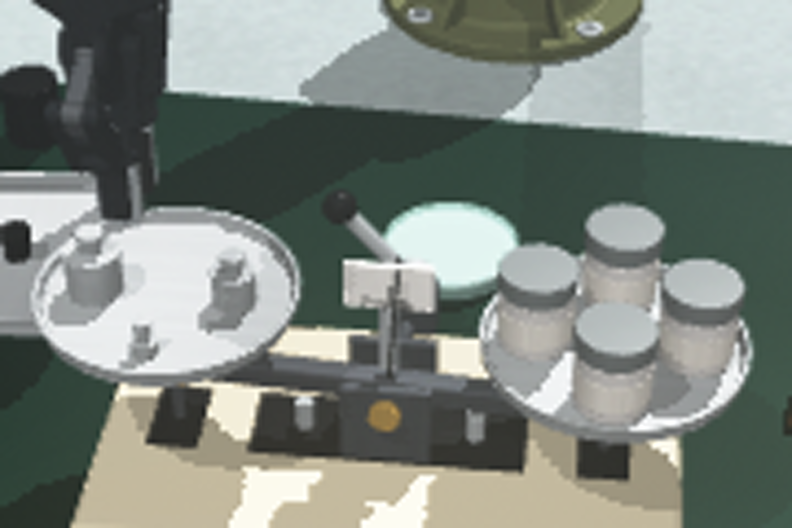

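move_arm --pt "-0.87 -1.14 0 0 0 0" --pt "-1.4 -2.2 0 0 0 0" --pt "-1.4 -2.2 0 0 0 0" --pt "-1.4 -2.2 0 0 0 0" --pt "-1.4 -2.2 0 0 0 0" --pt "-1.4 -2.2 0 0 0 0" --pt "-1.4 -2.2 0 0 0 0" --pt "-1.4 -2.2 0 0 0 0" --pt "-1.4 -2.2 0 0 0 0" --pt "-1.4 -2.2 0 0 0 0" --pt "-1.4 -2.2 0 0 0 0" --pt "-1.4 -2.2 0 0 0 0" --pt "-1.4 -2.2 0 0 0 0" --pt "-1.4 -2.2 0 0 0 0" --pt "-1.4 -2.2 0 0 0 0" --pt "-1.4 -2.2 0 0 0 0" --pt "-1.4 -2.2 0 0 0 0" --pt "-1.4 -2.2 0 0 0 0" --pt "-1.4 -2.2 0 0 0 0" --pt "-0.87 -1.14 0 0 0 0"

```text
time_s: 65.52
ee_pos: [377.9, 286.2, 230.5]
tcp_rot: [3.141, 0.001, 0.003]
wrist_force: [-0.7, 0.3, 1.1]
finger_gap: 20.0
```

move_arm --pt "0 0 0 0 0 0" --pt "0 0 0 0 0 0" --pt "0 0 0 0 0 0" --pt "0 0 0 0 0 0"

```text
time_s: 65.85
ee_pos: [381.1, 282.3, 230.9]
tcp_rot: [3.141, 0.001, -0.002]
wrist_force: [0.2, -0.5, 0.2]
finger_gap: 19.9
```

```bash
python3 - <<'E'
from h import *
beam("b5")
p,d,c,P=weights("wb7"); knob(P,381,283.6,21,9);knob(P,425.4,277.6,28,10)
E
```

```text
side pan z L,R [np.float64(116.43353887992458), np.float64(132.1812792918048)] tilt 0.06299096164752087
scene pan z L,R [np.float64(118.88244054143831), np.float64(134.41533310443754)] tilt 0.06213157025199689
[380.95436458 282.91771963 231.15136662]
55 [323. 175.] mean [380.3 283.9  26.7] circ 380.4 282.7 5.2 ztop 29.2
211 [361. 180.] mean [424.5 278.4  26.8] circ 425.3 277.1 10.2 ztop 35.5
55 [380.3 283.9  26.7] 380.4 282.7 5.2
87 [424.7 277.8  33.1] 425.2 277.4 6.1
```

move_arm --pt "0 0 1 0 0 0" --pt "0 0 2.5 0 0 0" --pt "0 0 2.5 0 0 0" --pt "0 0 2.5 0 0 0" --pt "0 0 2.5 0 0 0" --pt "0 0 2.5 0 0 0" --pt "0 0 2.5 0 0 0" --pt "0 0 2.5 0 0 0" --pt "0 0 1.5 0 0 0" --pt "0 0 0.7 0 0 0" --pt "0 0 0.5 0 0 0" --pt "0 0 0.2 0 0 0" --pt "0 0 0 0 0 0" --pt "0 0 0 0 0 0"

```text
time_s: 67.17
ee_pos: [381.1, 284.2, 18.1]
tcp_rot: [-3.141, -0.001, -0.0]
wrist_force: [0.4, 0.4, 0.1]
finger_gap: 20.2
```

move_arm --pt "0 0 0 0 0 0" --pt "0 0 0 0 0 0" --pt "0 0 0 0 0 0" --pt "0 0 0 0 0 0" --pt "0 0 0 0 0 0" --jaw 0.3

```text
time_s: 67.58
ee_pos: [381.2, 284.2, 18.1]
tcp_rot: [-3.141, -0.002, -0.0]
wrist_force: [0.2, -0.7, 6.6]
finger_gap: 7.8
```

move_arm --pt "0 0 -0.7 0 0 0" --pt "0 0 -1.2 0 0 0" --pt "0 0 -2 0 0 0" --pt "0 0 -2.5 0 0 0" --pt "0 0 -2.5 0 0 0" --pt "0 0 -2.5 0 0 0" --pt "0 0 -2.5 0 0 0" --pt "0 0 -2.5 0 0 0" --pt "0 0 -2.5 0 0 0" --pt "0 0 -1.5 0 0 0" --pt "0 0 -1 0 0 0" --pt "0 0 0 0 0 0"

```text
time_s: 68.58
ee_pos: [381.3, 284.3, 233.0]
tcp_rot: [3.141, -0.004, -0.001]
wrist_force: [-0.5, -0.5, -0.8]
finger_gap: 7.6
```

```bash
python3 - <<'E'
from h import *
p,d,c,P=weights("wb8")
E
```

```text
[380.71444067 283.71117428 231.56137683]
201 [360. 181.] mean [424.3 278.3  27. ] circ 425.0 277.4 10.1 ztop 35.4
```

View pics/wb8.png

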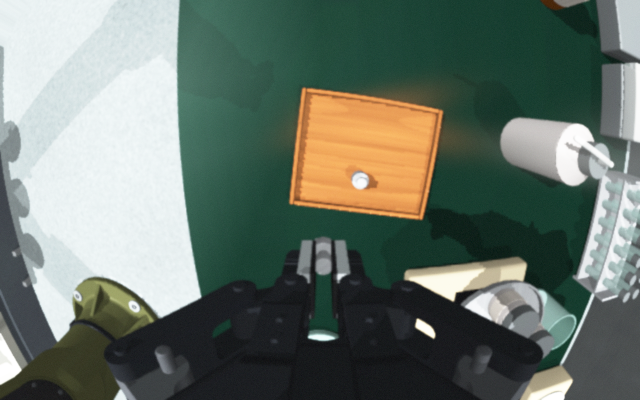

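move_arm --pt "0.57 1.34 0 0 0 0" --pt "1 2.45 0 0 0 0" --pt "1 2.45 0 0 0 0" --pt "1 2.45 0 0 0 0" --pt "1 2.45 0 0 0 0" --pt "1 2.45 0 0 0 0" --pt "1 2.45 0 0 0 0" --pt "1 2.45 0 0 0 0" --pt "1 2.45 0 0 0 0" --pt "1 2.45 0 0 0 0" --pt "1 2.45 0 0 0 0" --pt "1 2.45 0 0 0 0" --pt "1 2.45 0 0 0 0" --pt "1 2.45 0 0 0 0" --pt "1 2.45 0 0 0 0" --pt "1 2.45 0 0 0 0" --pt "1 2.45 0 0 0 0" --pt "0.57 1.34 0 0 0 0" --pt "0 0 0 0 0 0" --pt "0 0 0 0 0 0"

```text
time_s: 70.3
ee_pos: [551.2, -134.4, 229.5]
tcp_rot: [-3.139, 0.003, -0.0]
wrist_force: [-0.5, 0.2, 0.3]
finger_gap: 7.5
```

move_arm --pt "0 0 1 0 0 0" --pt "0 0 2 0 0 0" --pt "0 0 2 0 0 0" --pt "0 0 1.5 0 0 0" --pt "0 0 1 0 0 0" --pt "0 0 0.6 0 0 0" --pt "0 0 0.3 0 0 0" --pt "0 0 0.15 0 0 0" --pt "0 0 0.1 0 0 0" --pt "0 0 0 0 0 0" --pt "0 0 0 0 0 0" --pt "0 0 0 0 0 0"

```text
time_s: 71.3
ee_pos: [552.2, -135.1, 145.3]
tcp_rot: [3.141, -0.001, -0.0]
wrist_force: [-0.0, 0.4, -0.2]
finger_gap: 8.2
```

```bash
python3 - <<'E'
from h import *
print(bot.get_state()["ee_pos"],bot.get_state()["wrist_force"])
beam("b6")
E
```

```text
[ 552.15058628 -135.13253164  145.34823638] [-0.03759653  0.428118   -0.21797764]
side pan z L,R [np.float64(118.13534218492), np.float64(130.6713687225422)] tilt 0.050144106150488824
scene pan z L,R [np.float64(119.98099400813946), np.float64(133.2399498821342)] tilt 0.05303582349597895
```

View pics/b6side.png

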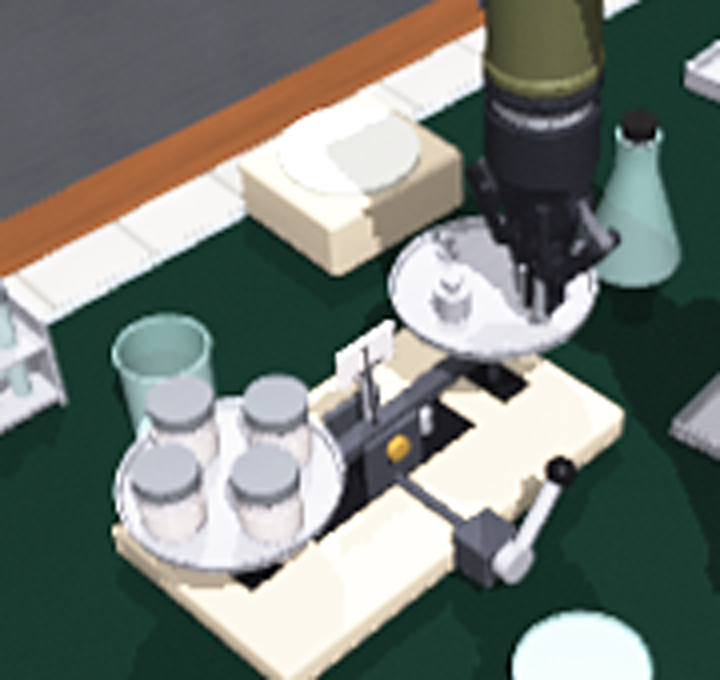

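Tilt fell to 0.05, so the weight is on the pan. Release and rise 8.65.

move_arm --pt "0 0 0 0 0 0" --pt "0 0 0 0 0 0" --pt "0 0 0 0 0 0" --pt "0 0 0 0 0 0" --pt "0 0 -0.5 0 0 0" --pt "0 0 -1 0 0 0" --pt "0 0 -2 0 0 0" --pt "0 0 -2 0 0 0" --pt "0 0 -2 0 0 0" --pt "0 0 -1.15 0 0 0" --pt "0 0 0 0 0 0" --jaw 2

```text
time_s: 72.32
ee_pos: [553.6, -135.1, 234.9]
tcp_rot: [3.139, -0.005, 0.0]
wrist_force: [0.9, -0.0, -0.0]
finger_gap: 19.5
```

move_arm --pt "0 0 -2 0 0 0" --pt "-1.5 0 -2 0 0 0" --pt "-2 0 0 0 0 0" --pt "-2 0 0 0 0 0" --pt "-2 0 0 0 0 0" --pt "-2 0 0 0 0 0" --pt "-1 0 0 0 0 0" --pt "0 0 0 0 0 0" --pt "0 0 0 0 0 0" --pt "0 0 0 0 0 0" --pt "0 0 0 0 0 0" --pt "0 0 0 0 0 0" --pt "0 0 0 0 0 0" --pt "0 0 0 0 0 0" --pt "0 0 0 0 0 0" --pt "0 0 0 0 0 0" --pt "0 0 0 0 0 0" --pt "0 0 0 0 0 0" --pt "0 0 0 0 0 0" --pt "0 0 0 0 0 0"

```text
time_s: 73.98
ee_pos: [446.8, -135.0, 271.3]
tcp_rot: [3.141, -0.0, -0.0]
wrist_force: [-1.4, 1.2, 0.7]
finger_gap: 19.9
```

```bash
python3 - <<'E'
from h import *
print(bot.get_state()["ee_pos"],bot.get_state()["wrist_force"])
beam("b7")
p,d,c=snap("scene","sc_end"); crop("ptr",p,310,175,350,220,14)
p,d,c,P=weights("sd_end","side")
E
```

```text
[ 446.78270073 -134.99686493  271.32903712] [-1.42940369  1.16501354  0.68289354]
side pan z L,R [np.float64(124.29778968859517), np.float64(124.56340683812704)] tilt 0.0010624685981274525
scene pan z L,R [np.float64(126.43215207456434), np.float64(126.89523309932717)] tilt 0.001852324099051316
[ 446.76241719 -134.98676324  271.30355631]
41 [238. 298.] mean [423.7 279.8  27.2] circ 424.7 279.6 9.1 ztop 34.9
```

View pics/b7scene.png

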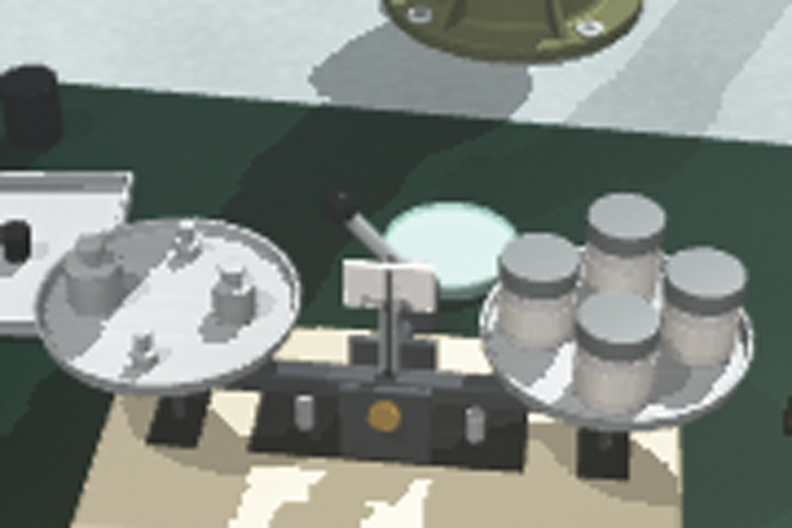

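View pics/sd_end.png

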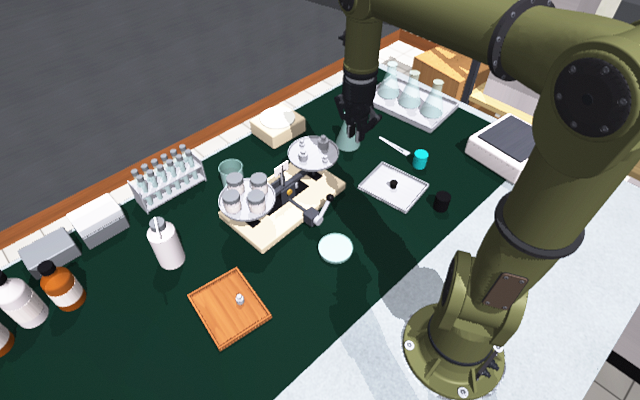

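View pics/ptr.png

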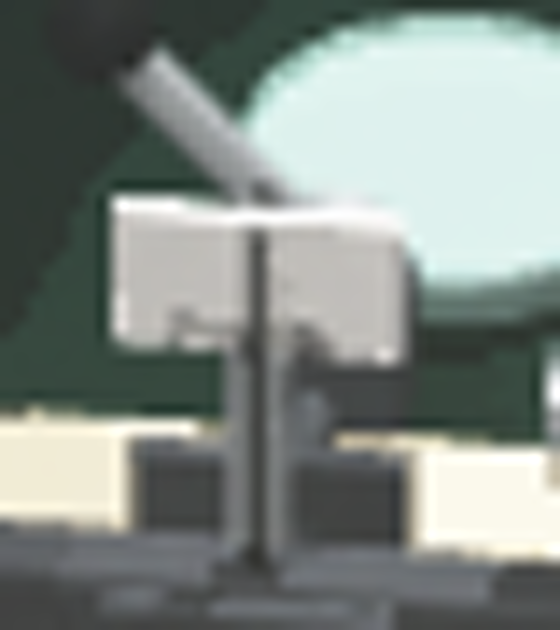

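The beam is level: the pointer is on the centre mark (scene ≈ (328,196)) and the pan height difference is under 0.5 mm. The jars and four weights are upright, and w50 is in the box at side pixel (239,298).

```bash
python3 -c "
from h import *
beam('b8'); print(bot.close_job())"
```

```text
side pan z L,R [np.float64(124.19346332208625), np.float64(124.56436892154312)] tilt 0.001483622397827503
scene pan z L,R [np.float64(126.36014674045802), np.float64(126.91656631491472)] tilt 0.0022256782978267893
the job is handed in; nothing more can be done
None
```

The job is done and handed in at about 74 s. The beam is free and level, and the batch of four jars weighs about **340 g**.

- **What I did:** I stood all four jars upright on the left pan with the beam locked. I then threw the lever over to its free stop, confirmed by a 6 N push against it. On the right pan I placed 200 + 100 + 20 + 20 g, and the 50 g weight stayed in its box.
- **Last checks:** The two cameras gave a residual tilt of 0.0015 and 0.0022 rad, under 1 g, with the pointer on the centre mark. All jars and weights looked upright, and the gripper was clear and empty.
- **Irregularities:**
    - The lever crept about 0.1 rad towards free while I loaded the jars. I don't know why, and I did not push it back. The left pan sank only 2–3 mm, so the beam was still held.
    - The 200 g weight was knocked a few centimetres aside within its box while the arm was elsewhere. I found its new position with the wrist camera before gripping it.
    - The two fixed cameras' pan heights differ by about 2 mm, which is within calibration, but they agree on the tilt.

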